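# Put the press tooling away: die plates on the turning tree, tab bundles in the tray

### The arm

A 6-joint arm with a two-finger parallel gripper is mounted at the origin on a cart in front of the work surface, level with it; the furniture and walls round the work are solid. World frame = base frame: x ahead of the robot, y to its left, z up, the work surface at z = 0. Lengths are in m, angles in rad, forces in N, time in s.
With the tool pointing down it reaches from about 0.3 to 0.775 m from the base axis. Payload 14.6 kg.
Tool frame: the origin (TCP) lies on the centre line of the jaws, within the pads' length; the fingertips stand 11 mm ahead of it and the grasp point (between the pads) lies 8 mm behind it (arm.tip_extent is the distance from the TCP to the fingertips, in m); x points along the fingers, z is the direction in which the jaws open and shut, and the axes are right-handed (so a half turn about x gives the same grasp; the last joint's range is limited). The gripper opens to 94 mm and grips with 3 to 60 N. Pads are 16 mm wide; open, the fingers measure 119 mm over their backs; the gripper's body (75 mm by 177 mm) begins 78 mm behind the grasp point.
Start: joints at [1.22, 0.3, 1.521, -0, 1.321, -0.067], TCP at [0.154, 0.528, 0.216] pointing down, gripper open.
Joint ranges: [-3.03, 3.03], [-0.79, 2.21], [0.23, 2.52], [-1.04, 4.18], [0, 3.07], [-2.55, 2.55]. Speed limits (rad/s): [2.22, 2.22, 2.57, 3.14, 3.14, 3.14].

### API

Orientations are given as a unit quaternion [x, y, z, w].
In Python, from plant import arm gives the robot as it stands.
- The arm moves only by the tool move_arm, never from a script. Its argument "series" is a list of rows, each an object of numbers: "tx", "ty", "tz": the shift along the tool's x, y, z in cm; "ax", "ay", "az": the turn, a rotation vector about the tool's x, y, z in rad; "claw": the closure, from -1 (fully open) to 1 (shut), so that 0 is half open. In form: [{"tx": .., "ty": .., "tz": .., "ax": .., "ay": .., "az": .., "claw": ..}, ...]. A call has 1 to 8 rows; each row is the pose to reach, as a shift and turn from the pose measured when the call began, along the tool's axes at that moment; what a row does not reach only later rows make up. A row lasts 1/8 s, in which the tool goes at most 62.5 mm and 10.7 degrees, less where a joint would pass 70% of its speed; a pose out of reach is approached as far as the arm can. A call with a gripper value outside its range is refused whole. The fingers move at their own pace and stop on an object; "force" is the grip in N (left out, the last holds). Time passes only in rows, so rows that repeat a pose let the fingers close. It gives the time, the measured TCP pose, the force and the opening at its end, in the units of the state.
- arm.get_state(): the state, without advancing time (a new reading comes with each control period).
- arm.read_camera(name): name is "scene" or "top" or "wrist"; returns a dict with "image" (400x640x3 uint8, blue, green, red), "fx", "fy", "cx", "cy" (pixels), "D" ([k1, k2, p1, p2, k3] as OpenCV has them; the pictures are not rectified), "R" (3x3) and "t" (3): a world point X has camera coordinates R X + t; the wrist camera has in their place "hand_eye" (4x4, takes a point from camera to tool coordinates, whose origin is the TCP and whose axes are the tool frame's). Camera axes: x right, y down, z forward; pixel columns grow to the right and rows downward; lengths in m; the calibration is good to about 2 mm. A picture is of the moment at which its call begins: read the wrist's pose just before it. There is no depth.
- arm.close_job(): hands the job in, once; it reports no verdict.
Trained networks look in a picture, given as the dict that the camera call returned (one of the last four; its "shot" number tells which), for a name from the list of things; names that differ only in an ending like _2 or _b are one class to them, and where a whole thing is asked for, a point or a joint stands for the part that bears it (a point fixed in the world has none). Each returns a list of dicts, best first, with "score" (0 to 1); they miss things now and then, are a little off and sometimes report something else, mostly with a low value. They report only what shows in the picture. A call takes as long as a camera call.
- arm.find_in(picture, target): "point" ([x, y, z] in m, in world coordinates, good to about 4 mm: the middle of the surface that is visible of it).
- arm.mark_of(picture, target): "point" ([x, y, z] in m, in world coordinates, good to about 4 mm: a listed point, or the origin of a listed thing).
The state is a dict: "time_s": time; "q": joint angles; "joint_velocities": joint speeds; "tau": joint torques, N m; "tcp_pos": TCP position; "orientation": TCP orientation; "wrist_force": force on the tool from outside, world axes, zero at the start; "moment": the same for the moment, N m; "grip_width": finger opening in m.
Only numpy, scipy, OpenCV 4.12 (cv2) and the standard library are available. Lean on these libraries where they do the work, as an engineer would, in place of code of your own. Each camera call takes 0.05 s, during which the arm holds its last target. There are 200 camera calls.

### The job

Clear up after the press run: turn the tool tree until an empty branch faces you, and hang every loose die plate on the tree by its eye, one to a branch, turning the tree to bring up the next empty branch as you go. Put every bundle of tabs into the pocket tray, the same way up as it lay, down on the floor of a pocket of its own. Leave the other things on the bench where they are.

Things in the scene. Friction and masses are not known exactly. Their poses are not given: they have to be found in the camera images.
- tree (a joint): angle of the tool tree about its upright post, rad, counter-clockwise from above, -6.4 to 6.4. Branch k (0 to 3) points in the level direction pi + k*pi/2 + this value from world x towards y: at 0 branch 0 points along world -x, to the robot. Branch 0 carries a plate tied on for good; 1, 2, 3 start empty. 0.12 N m of friction: stays where left
- tree_base: tool tree fixed to the bench, origin under the axis of its 22 mm post, axes as the world's; foot 156 mm across. On top a black grip bar on the axis, 64 x 14 mm, from 245 to 275 mm up, its length along branches 0 and 2: it turns the tree. A fixed sheet screen 234 mm high stands round back and sides at 140 mm from the axis, open 85 degrees either side of -x
- tray: aluminium tray with three open pockets in a row, fixed to the bench. Origin under its centre; 88 mm in x, 154 mm in y, 20 mm high; floor and walls 4 mm thick; each pocket is 80 mm long (x) by about 46 mm wide (y) and 16 mm deep, centred at y = -50, 0 and +50 mm of the tray
- branch1 (a point): centre of the tip of the upturned prong of empty branch 1, 92 mm from the post axis, 235 mm above the bench (top 238). The branch is a 7 mm round bar that sinks from 225 mm up at the post to 205 mm up at 88 mm from the axis, and ends there in this prong. A stop disc 40 mm across sits on it 52 mm from the axis; plates hang between disc and prong
- seat1 (a point): point under the outer part of branch 1 (72 mm from the post axis, 190 mm above the bench), about where the middle of the eye of a plate hung there comes to be
- branch2 (a point): centre of the tip of the upturned prong of empty branch 2, 92 mm from the post axis, 235 mm above the bench (top 238). The branch is a 7 mm round bar that sinks from 225 mm up at the post to 205 mm up at 88 mm from the axis, and ends there in this prong. A stop disc 40 mm across sits on it 52 mm from the axis; plates hang between disc and prong
- seat2 (a point): point under the outer part of branch 2 (72 mm from the post axis, 190 mm above the bench), about where the middle of the eye of a plate hung there comes to be
- branch3 (a point): centre of the tip of the upturned prong of empty branch 3, 92 mm from the post axis, 235 mm above the bench (top 238). The branch is a 7 mm round bar that sinks from 225 mm up at the post to 205 mm up at 88 mm from the axis, and ends there in this prong. A stop disc 40 mm across sits on it 52 mm from the axis; plates hang between disc and prong
- seat3 (a point): point under the outer part of branch 3 (72 mm from the post axis, 190 mm above the bench), about where the middle of the eye of a plate hung there comes to be
- plate0: loose steel die plate, lying flat (may be absent): block 70 x 45 x 10 mm (x, y, z), origin at the centre of the block's underside, with a round-bar eye standing out from its +x end to x = 75 mm. About 0.1 to 0.2 kg. Hung up, its x axis points up. The plates are alike, and lie on flat sheets of brown paper 4 mm thick
- eye0 (a point): centre of the opening of the eye of plate 0, at x = 53 mm, y = 0, z = 5 mm of the plate; opening about 34 mm by 34 mm, bar 6 mm thick
- plate1: loose steel die plate, lying flat (may be absent): block 70 x 45 x 10 mm (x, y, z), origin at the centre of the block's underside, with a round-bar eye standing out from its +x end to x = 75 mm. About 0.1 to 0.2 kg. Hung up, its x axis points up. The plates are alike, and lie on flat sheets of brown paper 4 mm thick
- eye1 (a point): centre of the opening of the eye of plate 1, at x = 53 mm, y = 0, z = 5 mm of the plate; opening about 34 mm by 34 mm, bar 6 mm thick
- plate2: loose steel die plate, lying flat (may be absent): block 70 x 45 x 10 mm (x, y, z), origin at the centre of the block's underside, with a round-bar eye standing out from its +x end to x = 75 mm. About 0.1 to 0.2 kg. Hung up, its x axis points up. The plates are alike, and lie on flat sheets of brown paper 4 mm thick
- eye2 (a point): centre of the opening of the eye of plate 2, at x = 53 mm, y = 0, z = 5 mm of the plate; opening about 34 mm by 34 mm, bar 6 mm thick
- bundle0: loose black bundle of stacked tabs (may be absent): bar 62 mm long (x), 25 mm wide (y), 29 mm high, 20 g, origin at the centre of its underside; grasp across its width
- bundle1: loose black bundle of stacked tabs (may be absent): bar 70 mm long (x), 24 mm wide (y), 29 mm high, 20 g, origin at the centre of its underside; grasp across its width
- bundle2: loose black bundle of stacked tabs (may be absent): bar 59 mm long (x), 25 mm wide (y), 29 mm high, 20 g, origin at the centre of its underside; grasp across its width
- the_hand_press: hand press, furniture, not used, between the bundles and the tray; origin at its base. Base from 0.38 to 0.56 m in x and 0.17 to 0.31 m in y, head up to 0.25 m; its lever with a ball leans towards the robot, the ball at about (0.33, 0.20), 0.40 m high. Carry things over it (fingertips above 0.42 m) or around it
- tally: round grey hand counter, 49 x 50 x 19 mm; bystander, leave it alone; origin at the middle of its underside
- glue: white glue bottle with red tip, 36 mm across, 112 mm tall; bystander, leave it alone; origin at the middle of its underside
- vial: small capped sample vial, 30 mm across, 62 mm tall; bystander, leave it alone; origin at the middle of its underside
- cutter: blue snap-off cutter, 142 mm long; bystander, leave it alone; origin at the middle of its underside
- roll: roll of brown tape, 93 mm across, 48 mm high; bystander, leave it alone; origin at the middle of its underside

How it is judged:
On the way:
1. an empty branch of the tree is turned to face the robot (within about 35 degrees of world -x) (x of any of branch1, branch2, branch3 in the frame of tree_base below -0.075 m), for 0.2 s.
At the end, for the whole second after the job is handed in: Every plate hangs eye up on an empty branch, one to a branch (eye within 35 mm of its seat point, within 0.4 rad of upright); every bundle lies flat on a pocket floor, one to a pocket (30 mm along, 16 mm across of its centre, under 10 mm up, tilt under 0.15 rad); still, but for a little sway ((distance between eye0 and seat1 below 0.035 m or distance between eye0 and seat2 below 0.035 m or distance between eye0 and seat3 below 0.035 m) and angle between each of plate0, plate1, plate2's own x axis and vertical below 0.4 rad and linear speed of each of plate0, plate1, plate2 below 0.2 m/s and (distance between eye1 and seat1 below 0.035 m or distance between eye1 and seat2 below 0.035 m or distance between eye1 and seat3 below 0.035 m) and (distance between eye2 and seat1 below 0.035 m or distance between eye2 and seat2 below 0.035 m or distance between eye2 and seat3 below 0.035 m) and ((x of bundle0 in the frame of tray between -0.03 and 0.03 m and y of bundle0 in the frame of tray between -0.066 and -0.034 m) or (x of bundle0 in the frame of tray between -0.03 and 0.03 m and y of bundle0 in the frame of tray between -0.016 and 0.016 m) or (x of bundle0 in the frame of tray between -0.03 and 0.03 m and y of bundle0 in the frame of tray between 0.034 and 0.066 m)) and height (world z) of each of bundle0, bundle1, bundle2 below 0.01 m and angle between each of bundle0, bundle1, bundle2's own z axis and vertical below 0.15 rad and linear speed of each of bundle0, bundle1, bundle2 below 0.05 m/s and ((x of bundle1 in the frame of tray between -0.03 and 0.03 m and y of bundle1 in the frame of tray between -0.066 and -0.034 m) or (x of bundle1 in the frame of tray between -0.03 and 0.03 m and y of bundle1 in the frame of tray between -0.016 and 0.016 m) or (x of bundle1 in the frame of tray between -0.03 and 0.03 m and y of bundle1 in the frame of tray between 0.034 and 0.066 m)) and ((x of bundle2 in the frame of tray between -0.03 and 0.03 m and y of bundle2 in the frame of tray between -0.066 and -0.034 m) or (x of bundle2 in the frame of tray between -0.03 and 0.03 m and y of bundle2 in the frame of tray between -0.016 and 0.016 m) or (x of bundle2 in the frame of tray between -0.03 and 0.03 m and y of bundle2 in the frame of tray between 0.034 and 0.066 m)) and distance between each of eye1, eye2 and eye0 above 0.06 m and horizontal distance between each of bundle1, bundle2 and bundle0 above 0.02 m and distance between eye2 and eye1 above 0.06 m and horizontal distance between bundle2 and bundle1 above 0.02 m); the robot touches nothing.
It fails at once if the tally is moved over 30 mm (distance of tally from where it was at the start of the episode above 0.03 m).
It fails at once if the glue is moved over 30 mm (distance of glue from where it was at the start of the episode above 0.03 m).
It fails at once if the vial is moved over 30 mm (distance of vial from where it was at the start of the episode above 0.03 m).
It fails at once if the cutter is moved over 30 mm (distance of cutter from where it was at the start of the episode above 0.03 m).
It fails at once if the roll is moved over 30 mm (distance of roll from where it was at the start of the episode above 0.03 m).
Of plate0, plate1, plate2 only 2 to 3 are there at a start; the rules pass over those that are not, and their reading is None.
Of bundle0, bundle1, bundle2 only 2 to 3 are there at a start; the rules pass over those that are not, and their reading is None.
At some moment in a run one of plate0, plate1, plate2, bundle0, bundle1, bundle2 may be knocked a few centimetres aside while the robot is not near it.
It also fails if it takes over 210 s, if anything falls off the work surface, if the arm or the gripper's body presses on something with over 40 N, if the wrist force passes 120 N, or if a joint passes its speed limit or range.

## Working session

There is one attempt and no reset: what is moved stays moved. The work goes in short steps, Python scripts to look and compute and a tool call to move; the robot and the scene stay as the last step left them, time stands still between calls to the robot, and variables do not carry over. Pictures are saved under pics/ and viewed, about 12 in all and at most 16, crops included, and the job is handed in when it is done.

Besides the shell and the picture viewer there is one more tool, called in YAML: its name, and indented under it one key for each argument. move_arm: Moves the arm, as the interface text tells. Its arguments: {"type":"object","properties":{"series":{"type":"array","items":{"type":"object","properties":{"tx":{"type":"number"},"ty":{"type":"number"},"tz":{"type":"number"},"ax":{"type":"number"},"ay":{"type":"number"},"az":{"type":"number"},"claw":{"type":"number"}}}},"force":{"type":"number"}},"required":["series"]}

```bash
ls; mkdir -p pics; cat > h.py <<'E'
import numpy as np, cv2
from scipy.spatial.transform import Rotation as R
from plant import arm
def st(): return arm.get_state()
def rel(pos,quat_or_R,s=None):
    """target TCP pos + rotation matrix -> (t cm, rotvec) in tool axes"""
    s=s or st(); R0=R.from_quat(s['orientation']).as_matrix()
    t=R0.T@(np.array(pos)-s['tcp_pos'])*100
    a=R.from_matrix(R0.T@quat_or_R).as_rotvec()
    return np.round(t,2),np.round(a,3)
E
python3 - <<'E'
from h import *
s=st();print({k:np.round(v,3) for k,v in s.items()}); print(arm.tip_extent)
print(R.from_quat(s['orientation']).as_matrix().round(2))
for c in ["scene","top"]:
    p=arm.read_camera(c); cv2.imwrite(f'pics/{c}0.png',p['image'])
    for n in ["plate0","plate1","eye0","bundle0","tray","tree_base","branch1","tally","glue","vial","cutter","roll"]:
        f=arm.mark_of(p,n); print(c,n,[(np.round(d['point'],3).tolist(),round(d['score'],2)) for d in f])
E
```

```text
pics
{'time_s': np.float64(0.0), 'q': array([ 1.22 ,  0.3  ,  1.522,  0.   ,  1.321, -0.067]), 'joint_velocities': array([-0.   , -0.   ,  0.001, -0.001, -0.001,  0.001]), 'tau': array([ 2.0000e-03, -5.3182e+01, -3.5273e+01,  7.1000e-02,  2.5000e-02,
       -0.0000e+00]), 'tcp_pos': array([0.154, 0.528, 0.216]), 'orientation': array([-0.424,  0.566,  0.424,  0.565]), 'wrist_force': array([-0.085, -0.153, -0.349]), 'moment': array([-0.073,  0.006, -0.012]), 'grip_width': np.float64(0.094)}
0.011
[[-0.   -0.96  0.28]
 [-0.    0.28  0.96]
 [-1.    0.   -0.  ]]
scene plate0 [([0.416, -0.395, 0.008], 0.91), ([0.408, -0.31, 0.007], 0.68)]
scene plate1 [([0.416, -0.395, 0.008], 0.91), ([0.408, -0.31, 0.007], 0.68)]
scene eye0 [([0.467, -0.406, 0.01], 0.88), ([0.459, -0.297, 0.007], 0.86)]
scene bundle0 [([0.434, 0.419, 0.002], 0.63)]
scene tray [([0.434, -0.03, -0.005], 0.94)]
scene tree_base [([0.624, -0.012, 0.0], 0.81)]
scene branch1 [([0.581, -0.096, 0.238], 0.67), ([0.665, 0.076, 0.23], 0.66), ([0.705, -0.053, 0.23], 0.56)]
scene tally [([0.53, -0.177, 0.0], 0.63)]
scene glue [([0.701,
[... 343 characters left out ...]
-0.394, 0.004], 0.58), ([0.408, -0.313, 0.003], 0.55)]
top eye0 [([0.467, -0.406, 0.01], 0.54), ([0.458, -0.297, 0.009], 0.51)]
top bundle0 [([0.505, 0.41, 0.005], 0.67), ([0.434, 0.417, 0.002], 0.62), ([0.466, -0.403, 0.01], 0.28)]
top tray [([0.431, -0.026, -0.002], 0.86)]
top tree_base []
top branch1 [([0.706, -0.05, 0.235], 0.71), ([0.667, 0.068, 0.232], 0.68), ([0.578, -0.092, 0.238], 0.66), ([0.529, 0.588, -0.002], 0.39)]
top tally [([0.431, -0.03, -0.001], 0.72), ([0.529, -0.174, 0.004], 0.66), ([0.626, -0.012, 0.0], 0.25)]
top glue [([0.7, -0.191, 0.001], 0.52)]
top vial [([0.698, 0.277, 0.0], 0.43)]
top cutter [([0.53, 0.588, -0.002], 0.64)]
top roll [([0.701, 0.419, -0.002], 0.63)]
```

View pics/scene0.png

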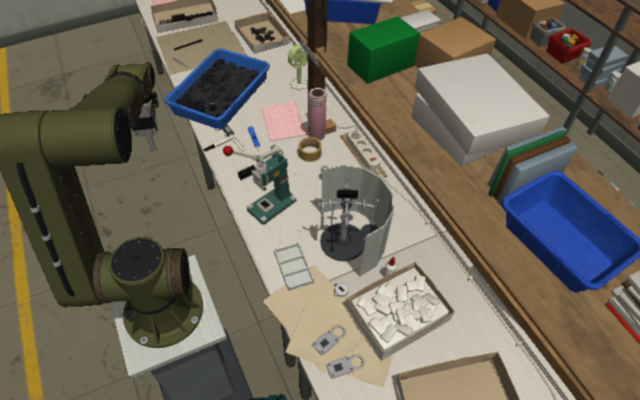

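View pics/top0.png

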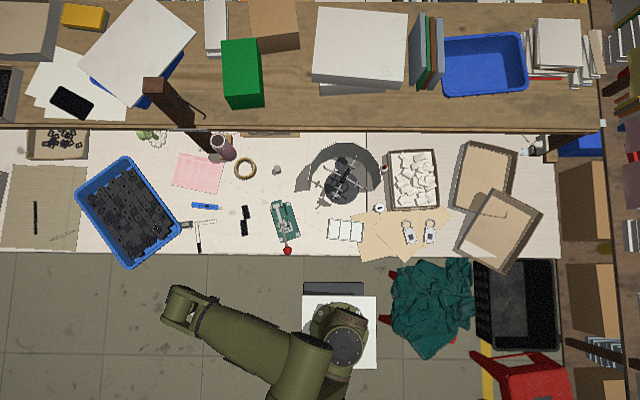

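Two plates are at scene pixels (328,340) and (347,365), and two bundles at top-view pixels (247,212) and (243,228). The tray is at (345,231). The empty prongs put the tree angle at about -0.46 rad. I'll go over the bundles first with the wrist camera.

```bash
cat >> h.py <<'E'
def down(yawdeg,tilt=0):
    """tool down, jaws along yaw; tilt (deg) leans pointing direction to +x-ish (jaw-axis pitch)"""
    y=np.radians(yawdeg); z=np.array([np.cos(y),np.sin(y),0]); x=np.array([0,0,-1.])
    M=np.stack([x,np.cross(z,x),z],1)
    return R.from_rotvec(np.radians(tilt)*z).as_matrix()@M
def px2w(p,uv,zw,s=None):
    """pixels -> world points on plane z=zw"""
    K=np.array([[p['fx'],0,p['cx']],[0,p['fy'],p['cy']],[0,0,1]])
    u=cv2.undistortPoints(np.array(uv,float).reshape(-1,1,2),K,np.array(p['D'])).reshape(-1,2)
    d=np.c_[u,np.ones(len(u))]
    if 'R' in p: Rc=np.array(p['R']).T; c=-Rc@np.array(p['t'])
    else:
        T=np.eye(4);T[:3,:3]=R.from_quat(s['orientation']).as_matrix();T[:3,3]=s['tcp_pos']
        T=T@np.array(p['hand_eye']); Rc=T[:3,:3]; c=T[:3,3]
    w=d@Rc.T; return c+w*((zw-c[2])/w[:,2])[:,None]
def marks(p,names):
    for n in names:
        print(n,[(np.round(d['point'],3).tolist(),round(d['score'],2)) for d in arm.mark_of(p,n) if d['score']>.3])
def E():
    s=st(); Rm=R.from_quat(s['orientation']).as_matrix()
    print('t',round(float(s['time_s']),2),'tcp',np.round(s['tcp_pos'],4),'yaw',np.degrees(np.arctan2(Rm[1,2],Rm[0,2])).round(1),'F',np.round(s['wrist_force'],1),'w',round(float(s['grip_width']),4),'q',np.round(s['q'],2)); return s
E
python3 - <<'E'
from h import *
p=arm.read_camera('wrist'); print(np.round(p['hand_eye'],3), p['fx'])
print(rel([0.40,0.415,0.30],down(90)))
E
```

```text
[[-0.    -0.256  0.967 -0.168]
 [-0.001 -0.967 -0.256  0.074]
 [ 1.    -0.001  0.    -0.001]
 [ 0.     0.     0.     1.   ]] 316.57308673488126
(array([ -8.36, -26.78,  -3.96]), array([-0.284, -0.   ,  0.   ]))
```

move_arm:
  series:
    - {"tx":-4,"ty":-5,"tz":-1,"ax":-0.1,"claw":-1}
    - {"tx":-8.4,"ty":-10,"tz":-2,"ax":-0.2,"claw":-1}
    - {"tx":-8.4,"ty":-16,"tz":-3,"ax":-0.284,"claw":-1}
    - {"tx":-8.4,"ty":-22,"tz":-4,"ax":-0.284,"claw":-1}
    - {"tx":-8.4,"ty":-26.8,"tz":-4,"ax":-0.284,"claw":-1}
    - {"tx":-8.4,"ty":-26.8,"tz":-4,"ax":-0.284,"claw":-1}

```text
schema error: expected keys tx, ty, tz, ax, ay, az, claw
```

```bash
cat >> h.py <<'E'
def rects(p,s,zw,thr=60,amin=150,near=None):
    g=p['image'].max(2); m=(g<thr).astype(np.uint8)
    m=cv2.morphologyEx(m,cv2.MORPH_OPEN,np.ones((3,3),np.uint8))
    for c in cv2.findContours(m,cv2.RETR_EXTERNAL,cv2.CHAIN_APPROX_NONE)[0]:
        if cv2.contourArea(c)<amin: continue
        w=px2w(p,c.reshape(-1,2),zw,s)[:,:2]*1000
        (cx,cy),(a,b),_=r=cv2.minAreaRect(w.astype(np.float32))
        bx=cv2.boxPoints(r); e=max((bx[1]-bx[0],bx[2]-bx[1]),key=np.linalg.norm)
        print('px',c.reshape(-1,2).mean(0).round(),'world mm',round(cx),round(cy),'size',round(max(a,b)),round(min(a,b)),'axis deg',round(np.degrees(np.arctan2(e[1],e[0]))%180,1))
E
python3 - <<'E'
from h import *
s=E();p=arm.read_camera('wrist');cv2.imwrite('pics/w1.png',p['image'])
marks(p,['bundle0']); rects(p,s,0.029)
E
```

```text
t 1.35 tcp [0.154  0.528  0.2164] yaw 73.7 F [-1.  -0.3  0.5] w 0.094 q [ 1.22  0.3   1.52 -0.    1.32 -0.07]
bundle0 [([0.437, 0.414, 0.002], 0.56)]
px [553. 325.] world mm 433 783 size 206 161 axis deg 73.8
px [419. 267.] world mm 295 614 size 122 36 axis deg 8.0
px [264. 357.] world mm 334 473 size 892 260 axis deg 73.6
px [203. 115.] world mm 55 423 size 110 9 axis deg 179.9
```

View pics/w1.png

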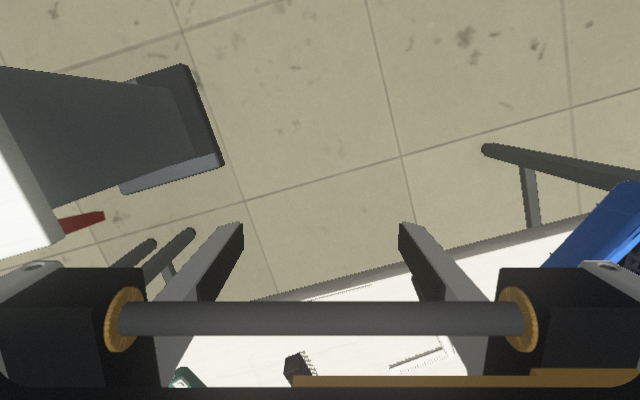

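The wrist image at the start pose shows mostly floor and one bundle at (297,367). The call was refused because every row needs all the keys, so I'll send it again.

move_arm:
  series:
    - {"tx":-4,"ty":-5,"tz":-1,"ax":-0.1,"ay":0,"az":0,"claw":-1}
    - {"tx":-8.4,"ty":-10,"tz":-2,"ax":-0.2,"ay":0,"az":0,"claw":-1}
    - {"tx":-8.4,"ty":-16,"tz":-3,"ax":-0.284,"ay":0,"az":0,"claw":-1}
    - {"tx":-8.4,"ty":-22,"tz":-4,"ax":-0.284,"ay":0,"az":0,"claw":-1}
    - {"tx":-8.4,"ty":-26.8,"tz":-4,"ax":-0.284,"ay":0,"az":0,"claw":-1}
    - {"tx":-8.4,"ty":-26.8,"tz":-4,"ax":-0.284,"ay":0,"az":0,"claw":-1}

```text
time_s: 2.2
tcp_pos: [0.4025, 0.4131, 0.2998]
orientation: [-0.499, 0.501, 0.499, 0.501]
wrist_force: [0.4, 1.2, -0.3]
grip_width: 0.0939
```

```bash
python3 - <<'E'
from h import *
s=E();p=arm.read_camera('wrist');cv2.imwrite('pics/w2.png',p['image'])
marks(p,['bundle0']); rects(p,s,0.029)
E
```

```text
t 2.2 tcp [0.4025 0.4131 0.2998] yaw 89.8 F [ 0.4  1.2 -0.3] w 0.0939 q [ 0.73  0.31  1.31 -0.    1.52 -0.83]
bundle0 [([0.435, 0.415, 0.003], 0.88), ([0.51, 0.413, -0.002], 0.55)]
px [413. 371.] world mm 754 567 size 56 12 axis deg 89.8
px [509. 314.] world mm 659 728 size 445 221 axis deg 78.9
px [276. 359.] world mm 652 409 size 1101 320 axis deg 89.7
px [165. 249.] world mm 533 185 size 100 77 axis deg 17.4
px [601. 232.] world mm 510 823 size 160 70 axis deg 42.4
px [191. 189.] world mm 438 226 size 31 20 axis deg 108.2
px [603. 171.] world mm 425 792 size 152 134 axis deg 14.1
px [461. 122.] world mm 345 603 size 43 14 axis deg 8.6
px [ 2. 38.] world mm 240 11 size 69 10 axis deg 165.1
px [178.  20.] world mm 232 214 size 221 70 axis deg 89.8
```

View pics/w2.png

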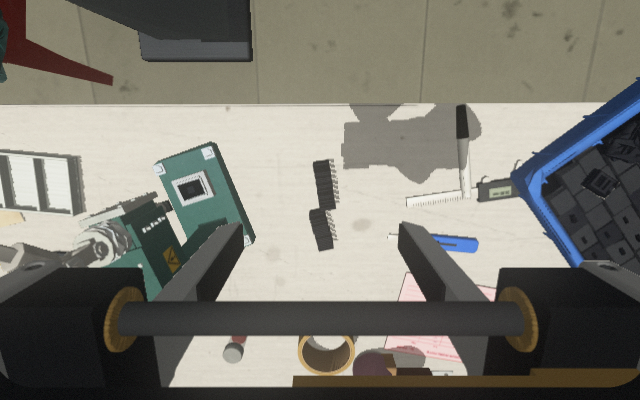

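Bundles show at pixels (325,184) and (321,230), nearly end to end along x. I'll segment them.

```bash
python3 - <<'E'
from h import *
s=st();im=cv2.imread('pics/w2.png');p=arm.read_camera('wrist')
roi=(slice(150,260),slice(300,345)); g=p['image'].max(2)
print(g[185,305:345]);print(g[230,300:345])
for thr in (60,85,110):
    m=np.zeros_like(g); m[roi]=(g[roi]<thr)
    print(thr)
    q=dict(p);q['image']=np.where(m,0,255).astype(np.uint8)[...,None]; rects(q,s,0.029,60,60)
z=np.kron(p['image'][roi],np.ones((6,6,1),np.uint8));cv2.imwrite('pics/w2c.png',z[:600])
E
```

```text
[222 221 225 222 220 219 221 221 225 142  68  70  69  71  65  66  70  63
  64  66  63  63  62  67  66  65 133 203 202 135 135 188 221 222 223 226
 225 226 227 226]
[226 226 226 227 227 227 224 226 226 226 193  76  76  77  76  70  68  69
  75  73  73  75  76  69  70  68  66  64  81 177 145 142 193 228 228 229
 229 229 228 227 227 226 226 227 226]
60
85
px [321. 207.] world mm 464 413 size 136 36 axis deg 177.8
110
px [321. 207.] world mm 464 413 size 136 36 axis deg 177.7
```

View pics/w2c.png

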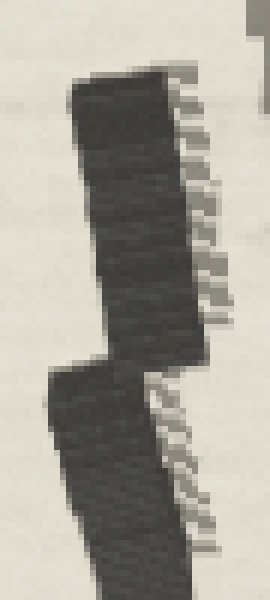

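The crop shows the near bundle from about (312,164) to (334,210) and the far one from (308,213) on, almost touching. I'll split the mask at the seam.

```bash
python3 - <<'E'
from h import *
s=st();p=arm.read_camera('wrist'); g=p['image'].max(2)
for a,b in ((155,209),(214,262)):
  for zw in (0.029,):
    m=np.zeros_like(g); m[a:b,300:345]=(g[a:b,300:345]<85)
    q=dict(p);q['image']=np.where(m,0,255).astype(np.uint8)[...,None]; rects(q,s,zw,60,60)
E
```

```text
px [322. 186.] world mm 431 417 size 69 23 axis deg 8.6
px [319. 232.] world mm 501 412 size 63 25 axis deg 13.5
```

```bash
python3 - <<'E'
from h import *
print(rel([.433,.416,.10],down(98.6)),rel([.433,.416,.029],down(98.6)))
E
```

```text
(array([20.06, -3.39,  0.08]), array([-0.149,  0.   ,  0.   ])) (array([27.16, -3.39,  0.08]), array([-0.149,  0.   ,  0.   ]))
```

move_arm:
  series:
    - {"tx":5,"ty":-3.4,"tz":0.1,"ax":-0.149,"ay":0,"az":0,"claw":-0.4}
    - {"tx":11,"ty":-3.4,"tz":0.1,"ax":-0.149,"ay":0,"az":0,"claw":-0.2}
    - {"tx":17,"ty":-3.4,"tz":0.1,"ax":-0.149,"ay":0,"az":0,"claw":-0.2}
    - {"tx":22,"ty":-3.4,"tz":0.1,"ax":-0.149,"ay":0,"az":0,"claw":-0.2}
    - {"tx":25.5,"ty":-3.4,"tz":0.1,"ax":-0.149,"ay":0,"az":0,"claw":-0.2}
    - {"tx":27.1,"ty":-3.4,"tz":0.1,"ax":-0.149,"ay":0,"az":0,"claw":-0.2}
    - {"tx":27.1,"ty":-3.4,"tz":0.1,"ax":-0.149,"ay":0,"az":0,"claw":-0.2}
    - {"tx":27.1,"ty":-3.4,"tz":0.1,"ax":-0.149,"ay":0,"az":0,"claw":0}
  force: 10

```text
time_s: 3.4
tcp_pos: [0.4336, 0.4169, 0.0313]
orientation: [0.536, -0.46, -0.536, -0.462]
wrist_force: [-0.1, -0.0, 0.4]
grip_width: 0.0496
```

move_arm:
  series:
    - {"tx":0,"ty":0,"tz":0,"ax":0,"ay":0,"az":0,"claw":1}
    - {"tx":0,"ty":0,"tz":0,"ax":0,"ay":0,"az":0,"claw":1}
    - {"tx":0,"ty":0,"tz":0,"ax":0,"ay":0,"az":0,"claw":1}
    - {"tx":0,"ty":0,"tz":0,"ax":0,"ay":0,"az":0,"claw":1}
    - {"tx":0,"ty":0,"tz":0,"ax":0,"ay":0,"az":0,"claw":1}
  force: 10

```text
time_s: 4.03
tcp_pos: [0.4338, 0.417, 0.0318]
orientation: [0.536, -0.46, -0.536, -0.462]
wrist_force: [-1.5, -2.0, 6.1]
grip_width: 0.0244
```

move_arm:
  series:
    - {"tx":-3,"ty":0,"tz":0,"ax":0,"ay":0,"az":0,"claw":1}
    - {"tx":-8,"ty":0,"tz":0,"ax":0,"ay":0,"az":0,"claw":1}
    - {"tx":-14,"ty":0,"tz":0,"ax":0,"ay":0,"az":0,"claw":1}
    - {"tx":-20,"ty":0,"tz":0,"ax":0,"ay":0,"az":0,"claw":1}
    - {"tx":-26,"ty":0,"tz":0,"ax":0,"ay":0,"az":0,"claw":1}
    - {"tx":-32,"ty":0,"tz":0,"ax":0,"ay":0,"az":0,"claw":1}
    - {"tx":-38,"ty":0,"tz":0,"ax":0,"ay":0,"az":0,"claw":1}
    - {"tx":-43.5,"ty":0,"tz":0,"ax":0,"ay":0,"az":0,"claw":1}

```text
time_s: 5.03
tcp_pos: [0.4324, 0.4158, 0.4691]
orientation: [0.536, -0.46, -0.536, -0.462]
wrist_force: [1.0, -0.5, 0.4]
grip_width: 0.0245
```

```bash
python3 - <<'E'
from h import *
s=E()
p=arm.read_camera('top'); marks(p,['bundle0','plate0','eye0'])
im=p['image'];cv2.imwrite('pics/t1c.png',cv2.resize(im[130:260,290:450],None,fx=5,fy=4.6,interpolation=cv2.INTER_CUBIC))
print(rel([.45,-.03,.47],down(90)))
E
```

```text
t 5.03 tcp [0.4324 0.4158 0.4691] yaw 98.6 F [ 1.  -0.5  0.4] w 0.0245 q [ 0.7   0.4   0.82  0.    1.92 -1.02]
bundle0 [([0.505, 0.411, 0.002], 0.5)]
plate0 [([0.414, -0.395, 0.004], 0.79), ([0.406, -0.314, 0.004], 0.68)]
eye0 [([0.462, -0.295, 0.008], 0.75), ([0.465, -0.405, 0.009], 0.46)]
(array([ -0.43,   5.  , -44.37]), array([0.151, 0.002, 0.003]))
```

View pics/t1c.png

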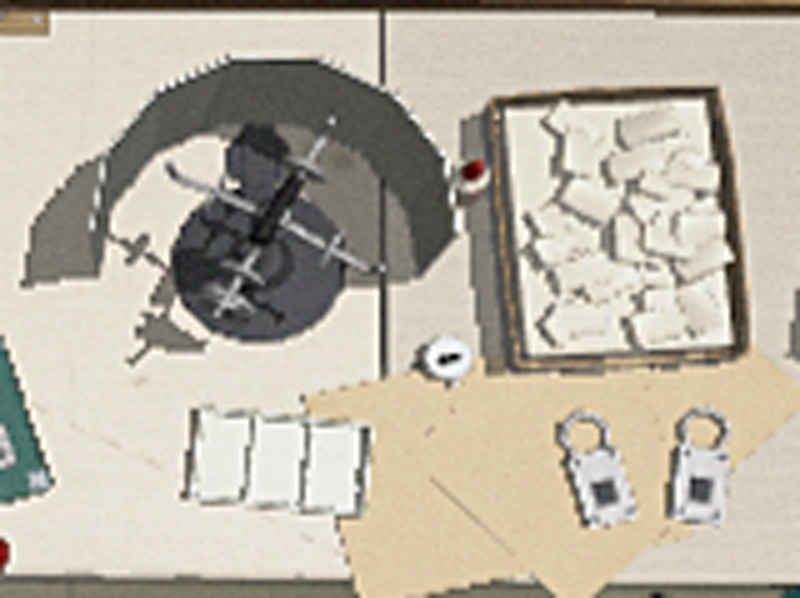

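The bundle is held (24.5 mm). The crop shows the tray turned by about -7°, branch 0 carrying its plate at the lower left (near 153°), and both plates on the paper. Carrying over the press now.

move_arm:
  series:
    - {"tx":-0.4,"ty":1,"tz":-5,"ax":0.1,"ay":0,"az":0,"claw":1}
    - {"tx":-0.4,"ty":2,"tz":-11,"ax":0.2,"ay":0,"az":0,"claw":1}
    - {"tx":-0.4,"ty":3,"tz":-17,"ax":0.27,"ay":0,"az":0,"claw":1}
    - {"tx":-0.4,"ty":4,"tz":-23,"ax":0.27,"ay":0,"az":0,"claw":1}
    - {"tx":-0.4,"ty":6,"tz":-29,"ax":0.27,"ay":0,"az":0,"claw":1}
    - {"tx":-0.4,"ty":7,"tz":-35,"ax":0.27,"ay":0,"az":0,"claw":1}
    - {"tx":-0.4,"ty":8,"tz":-41,"ax":0.27,"ay":0,"az":0,"claw":1}
    - {"tx":-0.4,"ty":9,"tz":-44,"ax":0.27,"ay":0,"az":0,"claw":1}

```text
time_s: 6.22
tcp_pos: [0.4094, -0.0347, 0.4678]
orientation: [-0.468, 0.529, 0.47, 0.53]
wrist_force: [0.5, -0.1, -1.1]
grip_width: 0.0243
```

```bash
python3 - <<'E'
from h import *
s=E();p=arm.read_camera('wrist');cv2.imwrite('pics/w3.png',p['image'])
marks(p,['tray','tree_base','branch1','plate0','eye0'])
E
```

```text
t 6.22 tcp [ 0.4094 -0.0347  0.4678] yaw 83.0 F [ 0.5 -0.1 -1.1] w 0.0243 q [-0.18 -0.08  1.37  0.    1.85 -1.62]
tray [([0.429, -0.03, -0.004], 0.7), ([0.701, 0.423, 0.002], 0.52)]
tree_base []
branch1 [([0.582, -0.088, 0.233], 0.97), ([0.7, -0.052, 0.237], 0.97)]
plate0 [([0.413, -0.396, 0.002], 0.84), ([0.41, -0.308, 0.007], 0.61)]
eye0 [([0.47, -0.406, 0.007], 0.83), ([0.462, -0.298, 0.009], 0.78)]
```

View pics/w3.png

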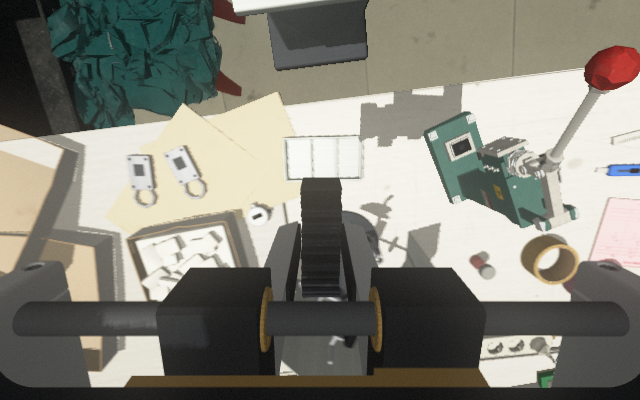

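The tray is seen at corners (285,137), (362,136), (361,178), (287,179), aligned with the camera. So the tray's yaw is about -7°.

```bash
python3 - <<'E'
from h import *
s=st();p=arm.read_camera('wrist')
w=px2w(p,[(285,137),(362,136),(361,178),(287,179)],.02,s)[:,:2];print(w.round(4).tolist(),w.mean(0).round(4))
e=w[1]-w[0];f=w[2]-w[3];print(np.degrees(np.arctan2(e[1],e[0])),np.degrees(np.arctan2(f[1],f[0])),np.linalg.norm(e),np.linalg.norm(f))
c=np.array([.430,-.029]);a=np.radians(-7);yv=np.array([-np.sin(a),np.cos(a)])
for k in(1,-1): print(k,(c+yv*.05*k).round(4))
P=c+yv*.05
print(rel([*P,.12],down(83)),rel([*P,.037],down(83)))
E
```

```text
[[0.3799, -0.0966], [0.3956, 0.0508], [0.4778, 0.0417], [0.4621, -0.1049]] [ 0.4289 -0.0272]
83.88308749974819 83.91364758321697 0.1482392570191471 0.14744054648486848
1 [0.4361 0.0206]
-1 [ 0.4239 -0.0786]
(array([34.93, -1.92,  5.38]), array([0.004, 0.003, 0.002])) (array([43.23, -1.9 ,  5.35]), array([0.004, 0.003, 0.002]))
```

move_arm:
  series:
    - {"tx":5,"ty":-1.9,"tz":5,"ax":0,"ay":0,"az":0,"claw":1}
    - {"tx":11,"ty":-1.9,"tz":5.3,"ax":0,"ay":0,"az":0,"claw":1}
    - {"tx":17,"ty":-1.9,"tz":5.3,"ax":0,"ay":0,"az":0,"claw":1}
    - {"tx":23,"ty":-1.9,"tz":5.3,"ax":0,"ay":0,"az":0,"claw":1}
    - {"tx":29,"ty":-1.9,"tz":5.3,"ax":0,"ay":0,"az":0,"claw":1}
    - {"tx":34,"ty":-1.9,"tz":5.3,"ax":0,"ay":0,"az":0,"claw":1}
    - {"tx":37,"ty":-1.9,"tz":5.3,"ax":0,"ay":0,"az":0,"claw":1}
    - {"tx":38,"ty":-1.9,"tz":5.3,"ax":0,"ay":0,"az":0,"claw":1}

```text
time_s: 7.58
tcp_pos: [0.4351, 0.0207, 0.0878]
orientation: [-0.469, 0.528, 0.471, 0.529]
wrist_force: [0.2, -0.9, -1.1]
grip_width: 0.0249
```

```bash
python3 - <<'E'
from h import *
s=E();p=arm.read_camera('wrist');cv2.imwrite('pics/w4.png',p['image'][100:])
print(rel([.4355,.021,.0365],down(83.3)))
E
```

```text
t 7.58 tcp [0.4351 0.0207 0.0878] yaw 83.3 F [ 0.2 -0.9 -1.1] w 0.0249 q [-0.04  0.21  1.96  0.    0.97 -1.49]
(array([ 5.13, -0.03,  0.03]), array([ 0.   ,  0.003, -0.001]))
```

View pics/w4.png

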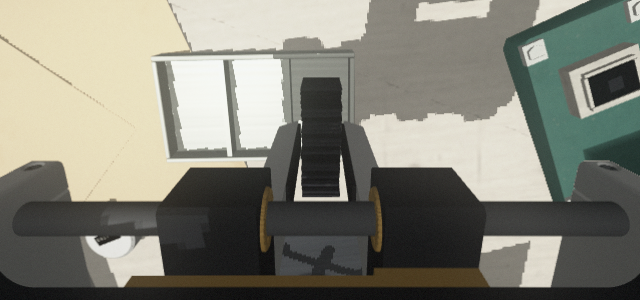

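The bundle is centred (x=321) over the pocket, which spans x=290 to 353. Lowering.

move_arm:
  series:
    - {"tx":2,"ty":0,"tz":0,"ax":0,"ay":0,"az":0,"claw":1}
    - {"tx":3.5,"ty":0,"tz":0,"ax":0,"ay":0,"az":0,"claw":1}
    - {"tx":4.6,"ty":0,"tz":0,"ax":0,"ay":0,"az":0,"claw":1}
    - {"tx":5.1,"ty":0,"tz":0,"ax":0,"ay":0,"az":0,"claw":1}
    - {"tx":5.1,"ty":0,"tz":0,"ax":0,"ay":0,"az":0,"claw":1}
    - {"tx":5.15,"ty":0,"tz":0,"ax":0,"ay":0,"az":0,"claw":0.2}
    - {"tx":5.15,"ty":0,"tz":0,"ax":0,"ay":0,"az":0,"claw":0}
    - {"tx":5.15,"ty":0,"tz":0,"ax":0,"ay":0,"az":0,"claw":0}

```text
time_s: 8.62
tcp_pos: [0.4353, 0.0208, 0.0365]
orientation: [-0.469, 0.528, 0.471, 0.529]
wrist_force: [0.3, -0.4, -0.4]
grip_width: 0.0464
```

move_arm:
  series:
    - {"tx":-3,"ty":0,"tz":0,"ax":0,"ay":0,"az":0,"claw":0}
    - {"tx":-9,"ty":0,"tz":0,"ax":0,"ay":0,"az":0,"claw":0}
    - {"tx":-15,"ty":0,"tz":0,"ax":0,"ay":0,"az":0,"claw":0}
    - {"tx":-21,"ty":0,"tz":0,"ax":0,"ay":0,"az":0,"claw":-0.5}
    - {"tx":-27,"ty":0,"tz":0,"ax":0,"ay":0,"az":0,"claw":-0.5}
    - {"tx":-33,"ty":0,"tz":0,"ax":0,"ay":0,"az":0,"claw":-0.5}
    - {"tx":-39,"ty":0,"tz":0,"ax":0,"ay":0,"az":0,"claw":-0.5}
    - {"tx":-43,"ty":0,"tz":0,"ax":0,"ay":0,"az":0,"claw":-0.5}

```text
time_s: 9.62
tcp_pos: [0.435, 0.0195, 0.4693]
orientation: [-0.47, 0.527, 0.47, 0.53]
wrist_force: [-0.1, 0.3, 0.2]
grip_width: 0.0706
```

```bash
python3 - <<'E'
from h import *
s=E();p=arm.read_camera('wrist');cv2.imwrite('pics/w5.png',p['image'])
marks(p,['bundle0','tray','branch1'])
p=arm.read_camera('top');marks(p,['bundle0'])
print(rel([.505,.412,.468],down(103.5)))
E
```

```text
t 9.62 tcp [0.435  0.0195 0.4693] yaw 83.3 F [-0.1  0.3  0.2] w 0.0706 q [-0.04 -0.02  1.31  0.    1.85 -1.49]
bundle0 [([0.438, 0.016, 0.005], 0.88), ([0.508, 0.411, -0.001], 0.55), ([0.661, 0.051, 0.193], 0.53)]
tray [([0.431, -0.029, -0.0], 0.82), ([0.528, -0.172, 0.007], 0.62)]
branch1 [([0.584, -0.091, 0.232], 0.88), ([0.703, -0.052, 0.237], 0.82), ([0.414, -0.4, 0.003], 0.34)]
bundle0 [([0.44, 0.018, 0.001], 0.58), ([0.505, 0.412, -0.0], 0.47)]
(array([-0.17, -2.35, 39.8 ]), array([-0.353,  0.003, -0.002]))
```

move_arm:
  series:
    - {"tx":-0.2,"ty":0,"tz":6,"ax":-0.1,"ay":0,"az":0,"claw":-0.3}
    - {"tx":-0.2,"ty":-0.5,"tz":12,"ax":-0.2,"ay":0,"az":0,"claw":-0.3}
    - {"tx":-0.2,"ty":-1,"tz":18,"ax":-0.3,"ay":0,"az":0,"claw":-0.3}
    - {"tx":-0.2,"ty":-1.5,"tz":24,"ax":-0.35,"ay":0,"az":0,"claw":-0.3}
    - {"tx":-0.2,"ty":-2,"tz":30,"ax":-0.353,"ay":0,"az":0,"claw":-0.3}
    - {"tx":-0.2,"ty":-2.3,"tz":36,"ax":-0.353,"ay":0,"az":0,"claw":-0.3}
    - {"tx":-0.2,"ty":-2.4,"tz":39.8,"ax":-0.353,"ay":0,"az":0,"claw":-0.3}
    - {"tx":6,"ty":-2.4,"tz":39.8,"ax":-0.353,"ay":0,"az":0,"claw":-0.3}

```text
time_s: 10.92
tcp_pos: [0.5074, 0.4163, 0.4094]
orientation: [-0.556, 0.432, 0.556, 0.441]
wrist_force: [3.1, 1.1, -0.4]
grip_width: 0.0611
```

move_arm:
  series:
    - {"tx":6,"ty":0,"tz":0,"ax":0,"ay":0,"az":0,"claw":-0.3}
    - {"tx":12,"ty":0,"tz":0,"ax":0,"ay":0,"az":0,"claw":-0.3}
    - {"tx":17,"ty":0,"tz":0,"ax":0,"ay":0,"az":0,"claw":-0.3}
    - {"tx":17,"ty":0,"tz":0,"ax":0,"ay":0,"az":0,"claw":-0.3}

```text
time_s: 11.42
tcp_pos: [0.5074, 0.417, 0.235]
orientation: [-0.555, 0.435, 0.557, 0.439]
wrist_force: [-0.9, -0.3, 0.6]
grip_width: 0.0609
```

```bash
python3 - <<'E'
from h import *
s=E();p=arm.read_camera('wrist');cv2.imwrite('pics/w6.png',p['image']);marks(p,['bundle0'])
rects(p,s,.029,85,100)
T=np.eye(4);T[:3,:3]=R.from_quat(s['orientation']).as_matrix();T[:3,3]=s['tcp_pos']
print(rel([.506,.412,.031],down(103.5)))
E
```

```text
t 11.43 tcp [0.5074 0.417  0.235 ] yaw 103.7 F [-0.9 -0.3  0.6] w 0.0609 q [ 0.63  0.53  1.16  0.    1.45 -1.18]
bundle0 [([0.506, 0.415, -0.001], 0.94)]
px [322. 325.] world mm 703 467 size 941 275 axis deg 103.3
px [ 43. 238.] world mm 682 86 size 132 65 axis deg 123.4
px [ 11. 208.] world mm 638 56 size 58 27 axis deg 153.2
px [ 46. 162.] world mm 578 97 size 101 39 axis deg 108.3
px [317. 169.] world mm 504 412 size 58 22 axis deg 13.9
px [621. 214.] world mm 474 790 size 180 54 axis deg 28.2
px [168.  71.] world mm 436 226 size 32 23 axis deg 108.5
px [513.  77.] world mm 350 600 size 43 16 axis deg 12.9
px [221.  94.] world mm 449 288 size 147 8 axis deg 19.1
px [115.  96.] world mm 479 195 size 222 142 axis deg 20.1
(array([20.98,  0.66, -0.71]), array([0.003, 0.009, 0.011]))
```

View pics/w6.png

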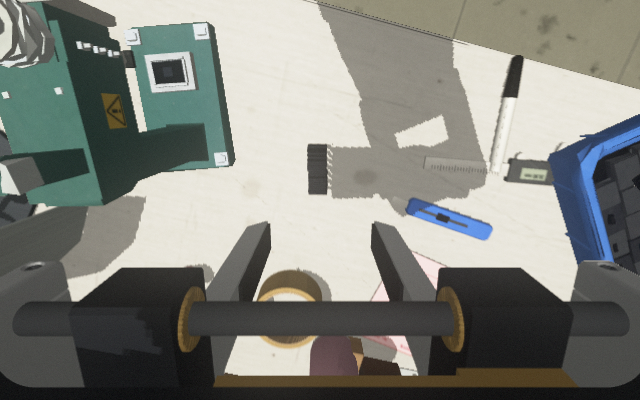

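The bundle is at pixel (317,169), measured at (0.505,0.412) with axis 13.9°. Gripping it.

move_arm:
  series:
    - {"tx":5,"ty":0.6,"tz":-0.6,"ax":0,"ay":0.009,"az":0.011,"claw":-0.2}
    - {"tx":11,"ty":0.6,"tz":-0.6,"ax":0,"ay":0.009,"az":0.011,"claw":-0.2}
    - {"tx":17,"ty":0.6,"tz":-0.6,"ax":0,"ay":0.009,"az":0.011,"claw":-0.2}
    - {"tx":20,"ty":0.6,"tz":-0.6,"ax":0,"ay":0.009,"az":0.011,"claw":-0.2}
    - {"tx":21,"ty":0.6,"tz":-0.6,"ax":0,"ay":0.009,"az":0.011,"claw":-0.2}
    - {"tx":21,"ty":0.6,"tz":-0.6,"ax":0,"ay":0.009,"az":0.011,"claw":-0.2}
    - {"tx":21,"ty":0.6,"tz":-0.6,"ax":0,"ay":0.009,"az":0.011,"claw":0.2}
  force: 10

```text
time_s: 12.4
tcp_pos: [0.5073, 0.4139, 0.0332]
orientation: [0.556, -0.436, -0.556, -0.438]
wrist_force: [-1.3, -0.9, -0.0]
grip_width: 0.0494
```

move_arm:
  series:
    - {"tx":0,"ty":0,"tz":0,"ax":0,"ay":0,"az":0,"claw":1}
    - {"tx":0,"ty":0,"tz":0,"ax":0,"ay":0,"az":0,"claw":1}
    - {"tx":0,"ty":0,"tz":0,"ax":0,"ay":0,"az":0,"claw":1}
    - {"tx":0,"ty":0,"tz":0,"ax":0,"ay":0,"az":0,"claw":1}
    - {"tx":0,"ty":0,"tz":0,"ax":0,"ay":0,"az":0,"claw":1}

```text
time_s: 13.02
tcp_pos: [0.5075, 0.4141, 0.0338]
orientation: [0.556, -0.436, -0.556, -0.438]
wrist_force: [0.1, -0.4, 5.6]
grip_width: 0.025
```

move_arm:
  series:
    - {"tx":-3,"ty":0,"tz":0,"ax":0,"ay":0,"az":0,"claw":1}
    - {"tx":-8,"ty":0,"tz":0,"ax":0,"ay":0,"az":0,"claw":1}
    - {"tx":-14,"ty":0,"tz":0,"ax":0,"ay":0,"az":0,"claw":1}
    - {"tx":-20,"ty":0,"tz":0,"ax":0,"ay":0,"az":0,"claw":1}
    - {"tx":-26,"ty":0,"tz":0,"ax":0,"ay":0,"az":0,"claw":1}
    - {"tx":-32,"ty":0,"tz":0,"ax":0,"ay":0,"az":0,"claw":1}
    - {"tx":-38,"ty":0,"tz":0,"ax":0,"ay":0,"az":0,"claw":1}
    - {"tx":-43.5,"ty":0,"tz":0,"ax":0,"ay":0,"az":0,"claw":1}

```text
time_s: 14.02
tcp_pos: [0.5056, 0.4129, 0.4711]
orientation: [0.556, -0.435, -0.555, -0.438]
wrist_force: [0.8, 0.5, 0.5]
grip_width: 0.0249
```

```bash
python3 - <<'E'
from h import *
s=E();print(rel([.4245,-.0785,.468],down(83.3)))
E
```

```text
t 14.03 tcp [0.5056 0.4129 0.4711] yaw 103.7 F [0.8 0.5 0.5] w 0.0249 q [ 0.63  0.57  0.57 -0.    2.   -1.18]
(array([  0.17,  19.5 , -45.83]), array([0.356, 0.002, 0.004]))
```

move_arm:
  series:
    - {"tx":0,"ty":2,"tz":-5,"ax":0.1,"ay":0,"az":0,"claw":1}
    - {"tx":0,"ty":4.5,"tz":-10.5,"ax":0.2,"ay":0,"az":0,"claw":1}
    - {"tx":0,"ty":7,"tz":-16,"ax":0.3,"ay":0,"az":0,"claw":1}
    - {"tx":0,"ty":9.5,"tz":-22,"ax":0.356,"ay":0,"az":0,"claw":1}
    - {"tx":0,"ty":12,"tz":-28,"ax":0.356,"ay":0,"az":0,"claw":1}
    - {"tx":0,"ty":14.5,"tz":-34,"ax":0.356,"ay":0,"az":0,"claw":1}
    - {"tx":0,"ty":17,"tz":-40,"ax":0.356,"ay":0,"az":0,"claw":1}
    - {"tx":0,"ty":19.5,"tz":-45.8,"ax":0.356,"ay":0,"az":0,"claw":1}

```text
time_s: 15.02
tcp_pos: [0.4253, -0.0695, 0.4697]
orientation: [-0.47, 0.527, 0.47, 0.53]
wrist_force: [1.5, -0.1, -1.1]
grip_width: 0.0251
```

move_arm:
  series:
    - {"tx":2,"ty":0,"tz":0,"ax":0,"ay":0,"az":0,"claw":1}
    - {"tx":8,"ty":0,"tz":0,"ax":0,"ay":0,"az":0,"claw":1}
    - {"tx":14,"ty":0,"tz":0,"ax":0,"ay":0,"az":0,"claw":1}
    - {"tx":20,"ty":0,"tz":0,"ax":0,"ay":0,"az":0,"claw":1}
    - {"tx":26,"ty":0,"tz":0,"ax":0,"ay":0,"az":0,"claw":1}
    - {"tx":32,"ty":0,"tz":0,"ax":0,"ay":0,"az":0,"claw":1}
    - {"tx":37,"ty":0,"tz":0,"ax":0,"ay":0,"az":0,"claw":1}
    - {"tx":37,"ty":0,"tz":0,"ax":0,"ay":0,"az":0,"claw":1}

```text
time_s: 16.02
tcp_pos: [0.4251, -0.0682, 0.0975]
orientation: [-0.468, 0.528, 0.471, 0.529]
wrist_force: [0.9, -0.2, 0.4]
grip_width: 0.0251
```

```bash
python3 - <<'E'
from h import *
s=E();print(rel([.4245,-.0785,.0385],down(83.3)))
E
```

```text
t 16.02 tcp [ 0.4251 -0.0682  0.0975] yaw 83.3 F [ 0.9 -0.2  0.4] w 0.0251 q [-0.25  0.19  1.97  0.    0.99 -1.7 ]
(array([ 5.9 , -0.08, -1.05]), array([-0.   ,  0.004, -0.003]))
```

move_arm:
  series:
    - {"tx":1,"ty":-0.1,"tz":-1,"ax":0,"ay":0.004,"az":0,"claw":1}
    - {"tx":3.5,"ty":-0.1,"tz":-1,"ax":0,"ay":0.004,"az":0,"claw":1}
    - {"tx":5,"ty":-0.1,"tz":-1,"ax":0,"ay":0.004,"az":0,"claw":1}
    - {"tx":5.9,"ty":-0.1,"tz":-1,"ax":0,"ay":0.004,"az":0,"claw":1}
    - {"tx":5.9,"ty":-0.1,"tz":-1,"ax":0,"ay":0.004,"az":0,"claw":1}
    - {"tx":5.9,"ty":-0.1,"tz":-1,"ax":0,"ay":0.004,"az":0,"claw":0.2}
    - {"tx":5.9,"ty":-0.1,"tz":-1,"ax":0,"ay":0.004,"az":0,"claw":0}
    - {"tx":5.9,"ty":-0.1,"tz":-1,"ax":0,"ay":0.004,"az":0,"claw":0}

```text
time_s: 17.02
tcp_pos: [0.4249, -0.0781, 0.0388]
orientation: [-0.469, 0.529, 0.47, 0.528]
wrist_force: [-0.2, -0.7, 0.5]
grip_width: 0.0467
```

move_arm:
  series:
    - {"tx":-3,"ty":0,"tz":0,"ax":0,"ay":0,"az":0,"claw":0}
    - {"tx":-9,"ty":0,"tz":0,"ax":0,"ay":0,"az":0,"claw":0}
    - {"tx":-15,"ty":0,"tz":0,"ax":0,"ay":0,"az":0,"claw":0}
    - {"tx":-21,"ty":0,"tz":0,"ax":0,"ay":0,"az":0,"claw":0}
    - {"tx":-27,"ty":0,"tz":0,"ax":0,"ay":0,"az":0,"claw":0}
    - {"tx":-33,"ty":0,"tz":0,"ax":0,"ay":0,"az":0,"claw":0}
    - {"tx":-37,"ty":0,"tz":0,"ax":0,"ay":0,"az":0,"claw":0}

```text
time_s: 17.9
tcp_pos: [0.4255, -0.0779, 0.4117]
orientation: [-0.47, 0.528, 0.469, 0.528]
wrist_force: [0.1, -0.8, -0.9]
grip_width: 0.0471
```

```bash
python3 - <<'E'
from h import *
s=E();p=arm.read_camera('wrist');cv2.imwrite('pics/w7.png',p['image']);marks(p,['bundle0','plate0','eye0','branch1','branch2'])
p=arm.read_camera('top');marks(p,['bundle0','branch1','tree_base'])
p=arm.read_camera('scene');marks(p,['branch1','tree_base'])
print(rel([.626,-.011,.42],down(63.5)))
E
```

```text
t 17.9 tcp [ 0.4255 -0.0779  0.4117] yaw 83.3 F [ 0.1 -0.8 -0.9] w 0.0471 q [-0.27 -0.04  1.46 -0.    1.72 -1.72]
bundle0 [([0.423, -0.077, 0.002], 0.77), ([0.435, 0.018, 0.006], 0.6)]
plate0 [([0.412, -0.399, 0.003], 0.77), ([0.412, -0.309, 0.003], 0.7)]
eye0 [([0.464, -0.299, 0.012], 0.79), ([0.466, -0.405, 0.008], 0.57)]
branch1 [([0.702, -0.051, 0.237], 0.96), ([0.586, -0.088, 0.236], 0.91)]
branch2 [([0.702, -0.051, 0.237], 0.96), ([0.586, -0.088, 0.236], 0.91)]
bundle0 [([0.44, 0.02, 0.004], 0.43)]
branch1 [([0.67, 0.07, 0.232], 0.56), ([0.579, -0.09, 0.235], 0.55), ([0.706, -0.057, 0.237], 0.53)]
tree_base [([0.623, -0.008, -0.001], 0.71), ([0.433, -0.029, -0.001], 0.37)]
branch1 [([0.58, -0.095, 0.236], 0.81), ([0.67, 0.074, 0.232], 0.61), ([0.704, -0.053, 0.232], 0.59)]
tree_base [([0.621, -0.012, 0.001], 0.92)]
(array([ -1.2 , -19.11,   8.99]), array([ 0.345, -0.001, -0.002]))
```

View pics/w7.png

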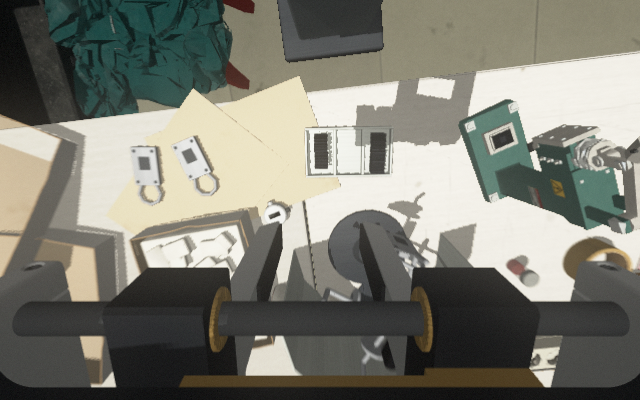

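Both bundles are in outer pockets (pixels 321,150 and 377,152). The tree axis is near (0.625,-0.010), with branches 3 and 1 along 62°. Next I turn the tree.

```bash
python3 - <<'E'
from h import *
print(rel([.625,-.010,.42],down(62)),rel([.625,-.010,.258],down(62)))
E
```

```text
(array([ -1.2 , -19.  ,   9.08]), array([ 0.372, -0.001, -0.002])) (array([ 15.  , -19.04,   9.09]), array([ 0.372, -0.001, -0.002]))
```

move_arm:
  series:
    - {"tx":-0.8,"ty":-5,"tz":2.5,"ax":0.15,"ay":0,"az":0,"claw":-0.3}
    - {"tx":-0.8,"ty":-10,"tz":5,"ax":0.3,"ay":0,"az":0,"claw":-0.3}
    - {"tx":-0.8,"ty":-15,"tz":7.5,"ax":0.372,"ay":0,"az":0,"claw":-0.3}
    - {"tx":-0.8,"ty":-19,"tz":9.1,"ax":0.372,"ay":0,"az":0,"claw":-0.3}
    - {"tx":3,"ty":-19,"tz":9.1,"ax":0.372,"ay":0,"az":0,"claw":-0.3}
    - {"tx":8,"ty":-19,"tz":9.1,"ax":0.372,"ay":0,"az":0,"claw":-0.3}
    - {"tx":10,"ty":-19,"tz":9.1,"ax":0.372,"ay":0,"az":0,"claw":-0.3}
    - {"tx":10,"ty":-19,"tz":9.1,"ax":0.372,"ay":0,"az":0,"claw":-0.3}

```text
time_s: 19.55
tcp_pos: [0.6244, -0.0098, 0.3066]
orientation: [-0.363, 0.608, 0.365, 0.605]
wrist_force: [0.7, 0.3, 0.0]
grip_width: 0.061
```

```bash
python3 - <<'E'
from h import *
s=E();p=arm.read_camera('wrist');cv2.imwrite('pics/w8.png',p['image'][:,:]);marks(p,['branch1'])
print(rel([.625,-.010,.258],down(62)))
E
```

```text
t 19.55 tcp [ 0.6244 -0.0098  0.3066] yaw 62.0 F [0.7 0.3 0. ] w 0.061 q [-0.07  0.43  1.14 -0.    1.58 -1.16]
branch1 [([0.704, -0.05, 0.235], 0.78), ([0.664, 0.07, 0.236], 0.74)]
(array([ 5.12, -0.01, -0.01]), array([-0.001, -0.001, -0.001]))
```

View pics/w8.png

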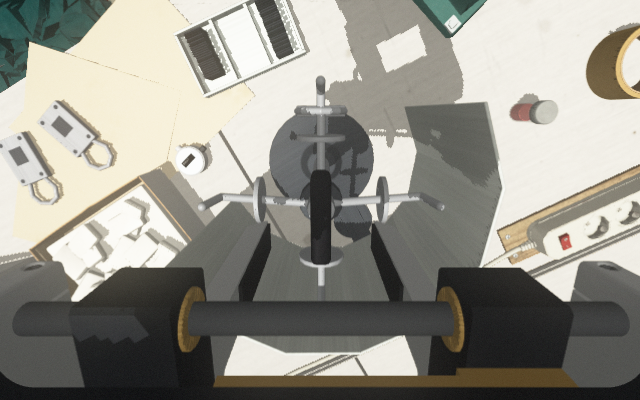

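The grip bar is vertical in the image, centred between the fingers at (320,215). Descend, grip, then turn by -62°.

move_arm:
  series:
    - {"tx":3,"ty":0,"tz":0,"ax":0,"ay":0,"az":0,"claw":-0.3}
    - {"tx":4.9,"ty":0,"tz":0,"ax":0,"ay":0,"az":0,"claw":0}
    - {"tx":4.9,"ty":0,"tz":0,"ax":0,"ay":0,"az":0,"claw":1}
    - {"tx":4.9,"ty":0,"tz":0,"ax":0,"ay":0,"az":0,"claw":1}
    - {"tx":4.9,"ty":0,"tz":0,"ax":0,"ay":0,"az":0,"claw":1}
    - {"tx":4.9,"ty":0,"tz":0,"ax":0,"ay":0,"az":0,"claw":1}
    - {"tx":4.9,"ty":0,"tz":0,"ax":0,"ay":0,"az":0,"claw":1}
  force: 20

```text
time_s: 20.52
tcp_pos: [0.6249, -0.0103, 0.2608]
orientation: [-0.364, 0.607, 0.364, 0.606]
wrist_force: [-3.5, -3.1, 4.1]
grip_width: 0.0138
```

move_arm:
  series:
    - {"tx":0,"ty":0,"tz":0,"ax":0.1,"ay":0,"az":0,"claw":1}
    - {"tx":0,"ty":0,"tz":0,"ax":0.25,"ay":0,"az":0,"claw":1}
    - {"tx":0,"ty":0,"tz":0,"ax":0.42,"ay":0,"az":0,"claw":1}
    - {"tx":0,"ty":0,"tz":0,"ax":0.59,"ay":0,"az":0,"claw":1}
    - {"tx":0,"ty":0,"tz":0,"ax":0.75,"ay":0,"az":0,"claw":1}
    - {"tx":0,"ty":0,"tz":0,"ax":0.9,"ay":0,"az":0,"claw":1}
    - {"tx":0,"ty":0,"tz":0,"ax":1.02,"ay":0,"az":0,"claw":1}
    - {"tx":0,"ty":0,"tz":0,"ax":1.08,"ay":0,"az":0,"claw":1}

```text
time_s: 21.52
tcp_pos: [0.6238, -0.0109, 0.2608]
orientation: [-0.0, 0.708, -0.001, 0.706]
wrist_force: [-13.3, -4.2, 3.5]
grip_width: 0.0143
```

move_arm:
  series:
    - {"tx":0,"ty":0,"tz":0,"ax":0,"ay":0,"az":0,"claw":1}
    - {"tx":0,"ty":0,"tz":0,"ax":0,"ay":0,"az":0,"claw":1}
    - {"tx":0,"ty":0,"tz":0,"ax":0,"ay":0,"az":0,"claw":1}

```text
time_s: 21.9
tcp_pos: [0.6238, -0.0109, 0.2608]
orientation: [-0.0, 0.709, -0.001, 0.706]
wrist_force: [-2.5, -2.0, 0.7]
grip_width: 0.0137
```

```bash
python3 - <<'E'
from h import *
s=E()
p=arm.read_camera('scene');marks(p,['branch1','tree_base'])
E
```

```text
t 21.9 tcp [ 0.6238 -0.0109  0.2608] yaw -0.1 F [-2.5 -2.   0.7] w 0.0137 q [-0.08  0.44  1.22 -0.    1.48 -0.07]
branch1 [([0.628, -0.104, 0.229], 0.83), ([0.713, -0.005, 0.23], 0.82), ([0.533, -0.014, 0.236], 0.66)]
tree_base [([0.622, -0.013, 0.003], 0.66)]
```

Branch 1 now faces the robot at (0.533,-0.012). Next is plate B near (0.41,-0.31).

```bash
python3 - <<'E'
from h import *
print(rel([.42,-.305,.36],down(-76)))
E
```

```text
(array([ -9.77, -29.46, -20.37]), array([ 1.325, -0.002,  0.004]))
```

move_arm:
  series:
    - {"tx":0,"ty":0,"tz":0,"ax":0,"ay":0,"az":0,"claw":0.3}
    - {"tx":0,"ty":0,"tz":0,"ax":0,"ay":0,"az":0,"claw":0}
    - {"tx":-3,"ty":0,"tz":0,"ax":0,"ay":0,"az":0,"claw":-0.3}
    - {"tx":-8,"ty":0,"tz":0,"ax":0,"ay":0,"az":0,"claw":-0.3}
    - {"tx":-10,"ty":0,"tz":0,"ax":0,"ay":0,"az":0,"claw":-0.3}
    - {"tx":-10,"ty":0,"tz":0,"ax":0,"ay":0,"az":0,"claw":-0.3}

```text
time_s: 22.8
tcp_pos: [0.6245, -0.0107, 0.362]
orientation: [-0.0, 0.708, -0.001, 0.707]
wrist_force: [0.8, -0.3, -1.0]
grip_width: 0.0612
```

move_arm:
  series:
    - {"tx":0,"ty":-3,"tz":-3,"ax":0.17,"ay":0,"az":0,"claw":-0.3}
    - {"tx":0,"ty":-7,"tz":-6,"ax":0.35,"ay":0,"az":0,"claw":-0.3}
    - {"tx":0,"ty":-11,"tz":-9,"ax":0.53,"ay":0,"az":0,"claw":-0.3}
    - {"tx":0,"ty":-15,"tz":-12,"ax":0.7,"ay":0,"az":0,"claw":-0.3}
    - {"tx":0,"ty":-19,"tz":-15,"ax":0.88,"ay":0,"az":0,"claw":-0.3}
    - {"tx":0,"ty":-23,"tz":-17,"ax":1.05,"ay":0,"az":0,"claw":-0.3}
    - {"tx":0,"ty":-27,"tz":-19,"ax":1.2,"ay":0,"az":0,"claw":-0.3}
    - {"tx":0,"ty":-29.5,"tz":-20.4,"ax":1.325,"ay":0,"az":0,"claw":-0.3}

```text
time_s: 23.8
tcp_pos: [0.4189, -0.3066, 0.3613]
orientation: [0.436, 0.557, -0.438, 0.555]
wrist_force: [0.2, 0.1, 0.1]
grip_width: 0.0608
```

move_arm:
  series:
    - {"tx":5,"ty":0,"tz":0,"ax":0,"ay":0,"az":0,"claw":-0.3}
    - {"tx":10,"ty":0,"tz":0,"ax":0,"ay":0,"az":0,"claw":-0.3}
    - {"tx":10,"ty":0,"tz":0,"ax":0,"ay":0,"az":0,"claw":-0.3}

```text
time_s: 24.18
tcp_pos: [0.4173, -0.3057, 0.2576]
orientation: [0.436, 0.559, -0.438, 0.553]
wrist_force: [0.2, -0.1, -0.2]
grip_width: 0.0609
```

```bash
python3 - <<'E'
from h import *
s=E();p=arm.read_camera('wrist');cv2.imwrite('pics/w9.png',p['image'][:,:]);marks(p,['plate0','eye0'])
E
```

```text
t 24.18 tcp [ 0.4173 -0.3057  0.2576] yaw -76.3 F [ 0.2 -0.1 -0.2] w 0.0609 q [-0.7   0.2   1.55 -0.    1.4   0.63]
plate0 [([0.415, -0.398, 0.003], 0.88), ([0.413, -0.314, 0.007], 0.85)]
eye0 [([0.471, -0.405, 0.008], 0.91), ([0.46, -0.297, 0.01], 0.55)]
```

View pics/w9.png

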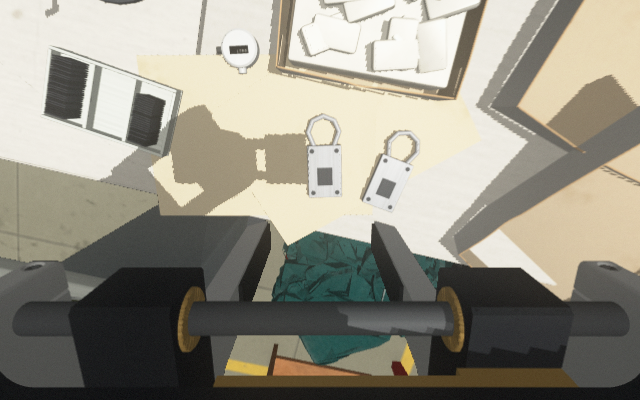

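Plate B's block corners are (307,146), (341,144), (343,195) and (311,197); plate A's are (381,152), (411,164), (391,211) and (363,200).

```bash
python3 - <<'E'
from h import *
s=st();p=arm.read_camera('wrist')
for c in ([(307,146),(341,144),(343,195),(311,197)],[(381,152),(411,164),(391,211),(363,200)]):
    w=px2w(p,c,.014,s)[:,:2]; m=w.mean(0); e=w[0]+w[1]-w[2]-w[3]
    h=np.degrees(np.arctan2(e[1],e[0])); print(m.round(4),h.round(1),np.linalg.norm(e)/2,np.linalg.norm(w[1]-w[0]))
    print(rel([*m,.05],down(h-90)),rel([*m,.0165],down(h-90)))
E
```

```text
[ 0.4139 -0.3165] 17.2 0.06950234862723013 0.04463154482387487
(array([21.33, -0.71,  0.74]), array([-0.061,  0.003,  0.001])) (array([24.68, -0.71,  0.73]), array([-0.061,  0.003,  0.001]))
[ 0.4183 -0.4002] -5.0 0.06945308046474774 0.04376372262878657
(array([21.36, -2.26,  8.97]), array([0.325, 0.003, 0.001])) (array([24.71, -2.26,  8.96]), array([0.325, 0.003, 0.001]))
```

move_arm:
  series:
    - {"tx":5,"ty":-0.7,"tz":0.6,"ax":-0.058,"ay":0,"az":0,"claw":-0.35}
    - {"tx":11,"ty":-0.7,"tz":0.6,"ax":-0.058,"ay":0,"az":0,"claw":-0.35}
    - {"tx":17,"ty":-0.7,"tz":0.6,"ax":-0.058,"ay":0,"az":0,"claw":-0.35}
    - {"tx":22,"ty":-0.7,"tz":0.6,"ax":-0.058,"ay":0,"az":0,"claw":-0.35}
    - {"tx":22,"ty":-0.7,"tz":0.6,"ax":-0.058,"ay":0,"az":0,"claw":-0.35}

```text
time_s: 25.0
tcp_pos: [0.4131, -0.3146, 0.042]
orientation: [0.42, 0.569, -0.421, 0.567]
wrist_force: [0.4, -0.5, 0.4]
grip_width: 0.0631
```

```bash
python3 - <<'E'
from h import *
s=E();print(rel([.4137,-.3158,.0165],down(-73)))
E
```

```text
t 25.0 tcp [ 0.4131 -0.3146  0.042 ] yaw -73.0 F [ 0.4 -0.5  0.4] w 0.0631 q [-0.72  0.45  1.76 -0.    0.93  0.56]
(array([2.55, 0.03, 0.14]), array([ 0.   , -0.001,  0.003]))
```

move_arm:
  series:
    - {"tx":1.5,"ty":0,"tz":0.1,"ax":0,"ay":0,"az":0,"claw":-0.35}
    - {"tx":2.55,"ty":0,"tz":0.1,"ax":0,"ay":0,"az":0,"claw":-0.35}
    - {"tx":2.55,"ty":0,"tz":0.1,"ax":0,"ay":0,"az":0,"claw":-0.2}
    - {"tx":2.55,"ty":0,"tz":0.1,"ax":0,"ay":0,"az":0,"claw":1}
    - {"tx":2.55,"ty":0,"tz":0.1,"ax":0,"ay":0,"az":0,"claw":1}
    - {"tx":2.55,"ty":0,"tz":0.1,"ax":0,"ay":0,"az":0,"claw":1}
    - {"tx":2.55,"ty":0,"tz":0.1,"ax":0,"ay":0,"az":0,"claw":1}
    - {"tx":2.55,"ty":0,"tz":0.1,"ax":0,"ay":0,"az":0,"claw":1}
  force: 45

```text
time_s: 26.0
tcp_pos: [0.4135, -0.3157, 0.0171]
orientation: [0.42, 0.569, -0.421, 0.568]
wrist_force: [-1.4, 3.1, 6.6]
grip_width: 0.0442
```

```bash
python3 - <<'E'
from h import *
s=E();
# hang geometry: flat plate eye over prong tip; TCP->eye offset 53mm ahead
print(rel([.40,-.20,.36],down(-90)), rel([.463,-.011,.33],down(-90)))
E
```

```text
t 26.0 tcp [ 0.4135 -0.3157  0.0171] yaw -73.0 F [-1.4  3.1  6.6] w 0.0442 q [-0.72  0.5   1.77 -0.    0.88  0.55]
(array([-34.3 ,   1.99, -11.47]), array([0.297, 0.   , 0.003])) (array([-31.33,  13.55, -27.7 ]), array([0.297, 0.   , 0.003]))
```

Plate gripped (44 mm). Lift, and carry to a hover in front of branch 1.

move_arm:
  series:
    - {"tx":-2,"ty":0,"tz":0,"ax":0,"ay":0,"az":0,"claw":1}
    - {"tx":-8,"ty":0,"tz":0,"ax":0.05,"ay":0,"az":0,"claw":1}
    - {"tx":-14,"ty":0,"tz":0,"ax":0.1,"ay":0,"az":0,"claw":1}
    - {"tx":-20,"ty":0,"tz":0,"ax":0.15,"ay":0,"az":0,"claw":1}
    - {"tx":-26,"ty":0,"tz":0,"ax":0.2,"ay":0,"az":0,"claw":1}
    - {"tx":-32,"ty":0,"tz":-1,"ax":0.25,"ay":0,"az":0,"claw":1}
    - {"tx":-34.3,"ty":1,"tz":-6,"ax":0.297,"ay":0,"az":0,"claw":1}
    - {"tx":-34.3,"ty":2,"tz":-11.5,"ax":0.297,"ay":0,"az":0,"claw":1}

```text
time_s: 27.0
tcp_pos: [0.3999, -0.1988, 0.3615]
orientation: [-0.5, -0.499, 0.501, -0.5]
wrist_force: [0.4, 0.6, -2.2]
grip_width: 0.0443
```

```bash
cat >> h.py <<'E'
def hang(Ex,Ez,tau,Ey=-.0115,off=.0081,d=.053):
    t=np.radians(tau);u=np.array([np.cos(t),0,np.sin(t)]);x=np.array([np.sin(t),0,-np.cos(t)])
    P=np.array([Ex,Ey,Ez])-d*u-off*x
    return P.round(4),rel(P,down(-90,tau))
E
python3 - <<'E'
from h import *
s=E();print(hang(.50,.34,0),hang(.5335,.30,30))
E
```

```text
t 27.0 tcp [ 0.3999 -0.1988  0.3615] yaw -90.1 F [ 0.4  0.6 -2.2] w 0.0443 q [-0.54 -0.01  1.54 -0.    1.61  1.03]
(array([ 0.447 , -0.0115,  0.3481]), (array([  1.3 ,   4.67, -18.74]), array([-0.002,  0.002,  0.001]))) (array([ 0.4836, -0.0115,  0.2805]), (array([  8.06,   8.33, -18.76]), array([-0.001,  0.002,  0.524])))
```

move_arm:
  series:
    - {"tx":0,"ty":0,"tz":-6,"ax":0,"ay":0,"az":0.1,"claw":1}
    - {"tx":0,"ty":1,"tz":-12,"ax":0,"ay":0,"az":0.25,"claw":1}
    - {"tx":1,"ty":3,"tz":-17,"ax":0,"ay":0,"az":0.4,"claw":1}
    - {"tx":3,"ty":6,"tz":-18.8,"ax":0,"ay":0,"az":0.524,"claw":1}
    - {"tx":6,"ty":8.3,"tz":-18.8,"ax":0,"ay":0,"az":0.524,"claw":1}
    - {"tx":8,"ty":8.3,"tz":-18.8,"ax":0,"ay":0,"az":0.524,"claw":1}
    - {"tx":8,"ty":8.3,"tz":-18.8,"ax":0,"ay":0,"az":0.524,"claw":1}

```text
time_s: 27.88
tcp_pos: [0.4826, -0.011, 0.2797]
orientation: [0.612, 0.354, -0.355, 0.612]
wrist_force: [-0.2, 0.1, -0.5]
grip_width: 0.0445
```

```bash
python3 - <<'E'
from h import *
s=E();p=arm.read_camera('wrist');cv2.imwrite('pics/w10.png',p['image'][:,:]);marks(p,['eye0','branch1'])
p=arm.read_camera('scene');cv2.imwrite('pics/s2.png',p['image'][140:300,250:450]);marks(p,['eye0','branch1'])
p=arm.read_camera('top');marks(p,['eye0','branch1'])
print(hang(.5335,.275,30))
E
```

```text
t 27.88 tcp [ 0.4826 -0.011   0.2797] yaw -90.1 F [-0.2  0.1 -0.5] w 0.0445 q [-0.13 -0.18  1.96  0.09  0.85  1.4 ]
eye0 [([0.428, -0.03, -0.004], 0.69), ([0.489, -0.013, 0.269], 0.63)]
branch1 [([0.532, -0.006, 0.232], 0.86), ([0.622, -0.099, 0.237], 0.61)]
eye0 [([0.471, -0.405, 0.007], 0.97), ([0.626, -0.104, 0.233], 0.6), ([0.533, -0.01, 0.297], 0.59)]
branch1 [([0.72, -0.005, 0.232], 0.94), ([0.626, -0.102, 0.232], 0.77), ([0.53, -0.013, 0.236], 0.59)]
eye0 [([0.53, -0.013, 0.301], 0.58), ([0.469, -0.404, 0.008], 0.46)]
branch1 [([0.533, -0.01, 0.238], 0.63), ([0.622, -0.101, 0.236], 0.6), ([0.55, -0.009, 0.189], 0.52)]
(array([ 0.4836, -0.0115,  0.2555]), (array([ 2.26, -1.27,  0.03]), array([-0.001,  0.003, -0.   ])))
```

View pics/w10.png

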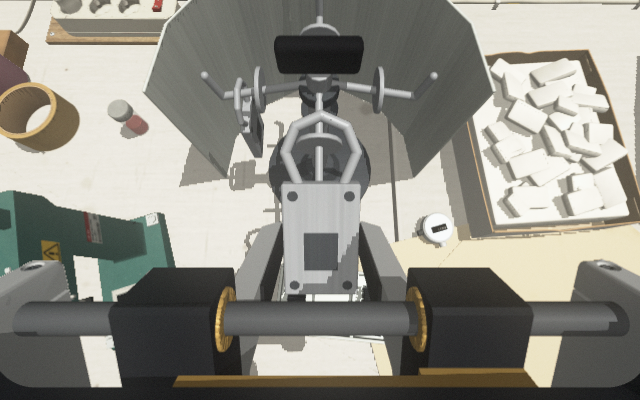

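The eye (320,150) is centred over the branch in the view, and both fixed cameras put it at (0.531,-0.012,0.299), right above the prong. Lowering.

```bash
python3 - <<'E'
from h import *
for z in (.25,.228,.211): print(hang(.535,z,30))
E
```

```text
(array([ 0.4851, -0.0115,  0.2305]), (array([ 4.5 , -2.39,  0.02]), array([-0.001,  0.003, -0.   ])))
(array([ 0.4851, -0.0115,  0.2085]), (array([ 6.41, -3.49,  0.02]), array([-0.001,  0.003, -0.   ])))
(array([ 0.4851, -0.0115,  0.1915]), (array([ 7.88, -4.34,  0.02]), array([-0.001,  0.003, -0.   ])))
```

move_arm:
  series:
    - {"tx":2,"ty":-1,"tz":0,"ax":0,"ay":0,"az":0,"claw":1}
    - {"tx":3.5,"ty":-1.8,"tz":0,"ax":0,"ay":0,"az":0,"claw":1}
    - {"tx":4.5,"ty":-2.4,"tz":0,"ax":0,"ay":0,"az":0,"claw":1}
    - {"tx":5.5,"ty":-2.9,"tz":0,"ax":0,"ay":0,"az":0,"claw":1}
    - {"tx":6.4,"ty":-3.5,"tz":0,"ax":0,"ay":0,"az":0,"claw":1}
    - {"tx":6.4,"ty":-3.5,"tz":0,"ax":0,"ay":0,"az":0,"claw":1}

```text
time_s: 29.08
tcp_pos: [0.4847, -0.0113, 0.2079]
orientation: [0.612, 0.353, -0.355, 0.612]
wrist_force: [0.9, 0.4, -1.1]
grip_width: 0.044
```

```bash
python3 - <<'E'
from h import *
s=E()
p=arm.read_camera('scene');marks(p,['eye0'])
def far(tau,fx=.5525,fz=.2175):
    t=np.radians(tau); return hang(fx-.02*np.cos(t),fz-.02*np.sin(t),tau)
for a in (30,40,50): print(a,far(a))
E
```

```text
t 29.07 tcp [ 0.4847 -0.0113  0.2079] yaw -90.1 F [ 0.9  0.4 -1.1] w 0.044 q [-0.13 -0.1   2.07  0.1   0.66  1.37]
eye0 [([0.469, -0.407, 0.01], 0.59), ([0.535, -0.012, 0.224], 0.54), ([0.624, -0.01, 0.006], 0.38)]
30 (array([ 0.4852, -0.0115,  0.188 ]), (array([ 1.81, -1.03,  0.01]), array([-0.001,  0.003, -0.001])))
40 (array([ 0.4914, -0.0115,  0.1768]), (array([ 3.09, -1.07,  0.01]), array([-0.001,  0.003,  0.174])))
50 (array([ 0.4994, -0.0115,  0.1668]), (array([ 4.36, -0.87,  0.01]), array([-0.   ,  0.003,  0.348])))
```

move_arm:
  series:
    - {"tx":0.8,"ty":-0.5,"tz":0,"ax":0,"ay":0,"az":0,"claw":1}
    - {"tx":1.7,"ty":-0.9,"tz":0,"ax":0,"ay":0,"az":0,"claw":1}
    - {"tx":2.4,"ty":-1,"tz":0,"ax":0,"ay":0,"az":0.09,"claw":1}
    - {"tx":3.1,"ty":-1.1,"tz":0,"ax":0,"ay":0,"az":0.174,"claw":1}
    - {"tx":3.7,"ty":-1,"tz":0,"ax":0,"ay":0,"az":0.26,"claw":1}
    - {"tx":3.7,"ty":-1,"tz":0,"ax":0,"ay":0,"az":0.26,"claw":1}

```text
time_s: 29.92
tcp_pos: [0.4942, -0.0114, 0.1706]
orientation: [0.653, 0.271, -0.273, 0.653]
wrist_force: [-0.8, 0.0, -1.0]
grip_width: 0.0441
```

```bash
python3 - <<'E'
from h import *
s=E()
p=arm.read_camera('wrist');cv2.imwrite('pics/w11.png',p['image']);marks(p,['eye0'])
p=arm.read_camera('scene');marks(p,['eye0'])
print(rel([.44,-.0115,.16],down(-90,45)),R.from_quat(s['orientation']).as_matrix()[:,0])
E
```

```text
t 29.93 tcp [ 0.4942 -0.0114  0.1706] yaw -90.1 F [-0.8  0.  -1. ] w 0.0441 q [-0.15 -0.08  2.26  0.51  0.21  0.96]
eye0 [([0.553, -0.014, 0.192], 0.36)]
eye0 [([0.466, -0.404, 0.009], 0.69), ([0.538, -0.01, 0.198], 0.49)]
(array([-3.04, -4.79,  0.02]), array([0.   , 0.003, 0.002])) [ 0.70467638 -0.00299158 -0.70952255]
```

View pics/w11.png

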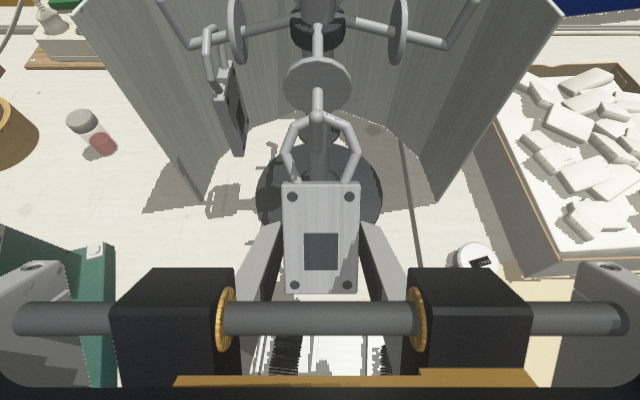

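Seen along the ray, the prong tip overlaps the far rim at (317,112), and the prong runs down inside the eye opening, so it is threaded as planned. Release and back off.

move_arm:
  series:
    - {"tx":0.15,"ty":-0.15,"tz":0,"ax":0,"ay":0,"az":0,"claw":1}
    - {"tx":0.15,"ty":-0.15,"tz":0,"ax":0,"ay":0,"az":0,"claw":0}
    - {"tx":0.15,"ty":-0.15,"tz":0,"ax":0,"ay":0,"az":0,"claw":-0.3}
    - {"tx":0.15,"ty":-0.15,"tz":0,"ax":0,"ay":0,"az":0,"claw":-0.5}
    - {"tx":0.15,"ty":-0.15,"tz":0,"ax":0,"ay":0,"az":0,"claw":-0.5}
    - {"tx":-2,"ty":-0.1,"tz":0,"ax":0,"ay":0,"az":0,"claw":-0.5}
    - {"tx":-6,"ty":-0.1,"tz":0,"ax":0,"ay":0,"az":0,"claw":-0.5}
    - {"tx":-11,"ty":-0.1,"tz":0,"ax":0,"ay":0,"az":0,"claw":-0.5}

```text
time_s: 31.12
tcp_pos: [0.4159, -0.0111, 0.2496]
orientation: [0.652, 0.271, -0.273, 0.653]
wrist_force: [0.2, 0.1, 0.2]
grip_width: 0.0706
```

```bash
python3 - <<'E'
from h import *
s=E()
p=arm.read_camera('wrist');cv2.imwrite('pics/w12.png',p['image']);marks(p,['eye0','plate0','branch1'])
p=arm.read_camera('scene');cv2.imwrite('pics/s3.png',cv2.resize(p['image'][150:290,270:420],None,fx=4,fy=4,interpolation=cv2.INTER_CUBIC));marks(p,['eye0','plate0','branch1'])
print(rel([.4,-.0115,.36],down(-90)), rel([.52,-.0115,.36],down(-90)))
E
```

```text
t 31.12 tcp [ 0.4159 -0.0111  0.2496] yaw -90.1 F [0.2 0.1 0.2] w 0.0706 q [-0.2  -0.45  2.32  0.28  0.52  1.18]
eye0 [([0.549, -0.014, 0.196], 0.91), ([0.471, -0.404, 0.008], 0.45)]
plate0 [([0.574, -0.012, 0.151], 0.95), ([0.431, -0.03, -0.002], 0.64)]
branch1 [([0.534, -0.005, 0.236], 0.91), ([0.624, -0.101, 0.237], 0.57)]
eye0 [([0.536, -0.01, 0.19], 0.71), ([0.47, -0.404, 0.007], 0.56)]
plate0 [([0.554, -0.009, 0.19], 0.66), ([0.415, -0.394, 0.004], 0.63)]
branch1 [([0.716, -0.007, 0.229], 0.97), ([0.532, -0.012, 0.237], 0.68)]
(array([-9.17,  6.67,  0.06]), array([-0.001,  0.002, -0.781])) (array([-0.73, 15.2 ,  0.05]), array([-0.001,  0.002, -0.781]))
```

View pics/w12.png

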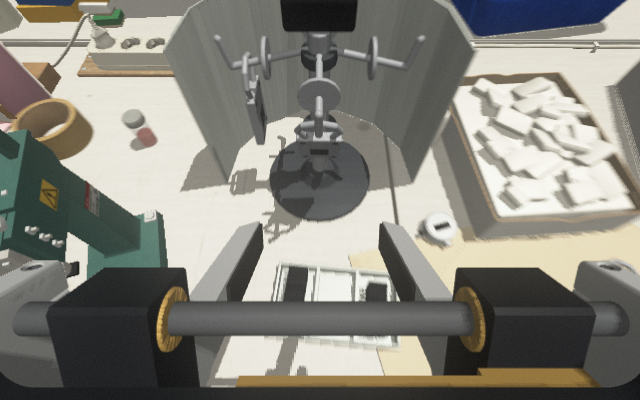

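Plate B hangs on branch 1 (eye about (0.54,-0.012,0.193), with the eye ring around the bar at (320,130)). Now I turn the tree another -90° for branch 2.

move_arm:
  series:
    - {"tx":-3,"ty":2,"tz":0,"ax":0,"ay":0,"az":-0.15,"claw":-0.4}
    - {"tx":-6,"ty":5,"tz":0,"ax":0,"ay":0,"az":-0.32,"claw":-0.4}
    - {"tx":-6,"ty":9,"tz":0,"ax":0,"ay":0,"az":-0.48,"claw":-0.4}
    - {"tx":-5,"ty":12,"tz":0,"ax":0,"ay":0,"az":-0.65,"claw":-0.4}
    - {"tx":-3,"ty":14.5,"tz":0,"ax":0,"ay":0,"az":-0.781,"claw":-0.4}
    - {"tx":-1.5,"ty":16,"tz":0,"ax":0,"ay":0,"az":-0.781,"claw":-0.4}
    - {"tx":-1.5,"ty":16,"tz":0,"ax":0,"ay":0,"az":-0.781,"claw":-0.4}

```text
time_s: 32.4
tcp_pos: [0.5216, -0.0109, 0.3682]
orientation: [-0.499, -0.501, 0.502, -0.499]
wrist_force: [-0.7, 0.0, -0.7]
grip_width: 0.0658
```

```bash
python3 - <<'E'
from h import *
s=E()
print(rel([.6245,-.0105,.37],down(0)))
E
```

```text
t 32.4 tcp [ 0.5216 -0.0109  0.3682] yaw -90.1 F [-0.7  0.  -0.7] w 0.0658 q [-0.09  0.17  1.33 -0.    1.64  1.48]
(array([-0.24, 10.29, -0.05]), array([-1.572, -0.003,  0.005]))
```

move_arm:
  series:
    - {"tx":-0.2,"ty":2,"tz":0,"ax":-0.18,"ay":0,"az":0,"claw":-0.3}
    - {"tx":-0.2,"ty":5,"tz":0,"ax":-0.36,"ay":0,"az":0,"claw":-0.3}
    - {"tx":-0.2,"ty":8,"tz":0,"ax":-0.54,"ay":0,"az":0,"claw":-0.3}
    - {"tx":-0.2,"ty":10.3,"tz":0,"ax":-0.72,"ay":0,"az":0,"claw":-0.3}
    - {"tx":-0.2,"ty":10.3,"tz":0,"ax":-0.9,"ay":0,"az":0,"claw":-0.3}
    - {"tx":-0.2,"ty":10.3,"tz":0,"ax":-1.08,"ay":0,"az":0,"claw":-0.3}
    - {"tx":-0.2,"ty":10.3,"tz":0,"ax":-1.26,"ay":0,"az":0,"claw":-0.3}
    - {"tx":-0.2,"ty":10.3,"tz":0,"ax":-1.44,"ay":0,"az":0,"claw":-0.3}

```text
time_s: 33.4
tcp_pos: [0.6241, -0.011, 0.3692]
orientation: [0.044, 0.708, -0.045, 0.704]
wrist_force: [-0.2, 0.0, -0.2]
grip_width: 0.061
```

```bash
python3 - <<'E'
from h import *
s=E()
print(rel([.6245,-.0105,.258],down(0)))
p=arm.read_camera('wrist');marks(p,['branch1'])
p=arm.read_camera('scene');marks(p,['branch1','eye0'])
E
```

```text
t 33.4 tcp [ 0.6241 -0.011   0.3692] yaw -7.2 F [-0.2  0.  -0.2] w 0.061 q [-0.08  0.43  1.   -0.    1.72  0.05]
(array([11.12,  0.06,  0.1 ]), array([-0.126, -0.006,  0.001]))
branch1 [([0.622, -0.101, 0.238], 0.95), ([0.713, -0.012, 0.238], 0.71), ([0.538, -0.006, 0.235], 0.65)]
branch1 [([0.718, -0.003, 0.232], 0.69), ([0.624, -0.105, 0.229], 0.64), ([0.534, -0.013, 0.238], 0.56)]
eye0 [([0.47, -0.404, 0.006], 0.86), ([0.538, -0.008, 0.191], 0.72)]
```

move_arm:
  series:
    - {"tx":5,"ty":0,"tz":0.1,"ax":-0.126,"ay":-0.006,"az":0,"claw":-0.3}
    - {"tx":9.5,"ty":0,"tz":0.1,"ax":-0.126,"ay":-0.006,"az":0,"claw":-0.3}
    - {"tx":10.9,"ty":0,"tz":0.1,"ax":-0.126,"ay":-0.006,"az":0,"claw":0}
    - {"tx":10.9,"ty":0,"tz":0.1,"ax":-0.126,"ay":-0.006,"az":0,"claw":1}
    - {"tx":10.9,"ty":0,"tz":0.1,"ax":-0.126,"ay":-0.006,"az":0,"claw":1}
    - {"tx":10.9,"ty":0,"tz":0.1,"ax":-0.126,"ay":-0.006,"az":0,"claw":1}
    - {"tx":10.9,"ty":0,"tz":0.1,"ax":-0.126,"ay":-0.006,"az":0,"claw":1}
    - {"tx":10.9,"ty":0,"tz":0.1,"ax":-0.126,"ay":-0.006,"az":0,"claw":1}
  force: 20

```text
time_s: 34.65
tcp_pos: [0.6238, -0.0112, 0.2613]
orientation: [0.003, 0.708, -0.004, 0.707]
wrist_force: [-11.3, 0.3, 6.3]
grip_width: 0.014
```

move_arm:
  series:
    - {"tx":0,"ty":0,"tz":0,"ax":0.03,"ay":0,"az":0,"claw":1}
    - {"tx":0,"ty":0,"tz":0,"ax":0.09,"ay":0,"az":0,"claw":1}
    - {"tx":0,"ty":0,"tz":0,"ax":0.17,"ay":0,"az":0,"claw":1}
    - {"tx":0,"ty":0,"tz":0,"ax":0.27,"ay":0,"az":0,"claw":1}
    - {"tx":0,"ty":0,"tz":0,"ax":0.38,"ay":0,"az":0,"claw":1}
    - {"tx":0,"ty":0,"tz":0,"ax":0.49,"ay":0,"az":0,"claw":1}
    - {"tx":0,"ty":0,"tz":0,"ax":0.6,"ay":0,"az":0,"claw":1}
    - {"tx":0,"ty":0,"tz":0,"ax":0.7,"ay":0,"az":0,"claw":1}

```text
time_s: 35.65
tcp_pos: [0.6229, -0.0108, 0.2613]
orientation: [0.246, 0.664, -0.248, 0.661]
wrist_force: [-11.5, 2.1, 0.8]
grip_width: 0.0136
```

move_arm:
  series:
    - {"tx":0,"ty":0,"tz":0,"ax":0.1,"ay":0,"az":0,"claw":1}
    - {"tx":0,"ty":0,"tz":0,"ax":0.21,"ay":0,"az":0,"claw":1}
    - {"tx":0,"ty":0,"tz":0,"ax":0.32,"ay":0,"az":0,"claw":1}
    - {"tx":0,"ty":0,"tz":0,"ax":0.43,"ay":0,"az":0,"claw":1}
    - {"tx":0,"ty":0,"tz":0,"ax":0.54,"ay":0,"az":0,"claw":1}
    - {"tx":0,"ty":0,"tz":0,"ax":0.65,"ay":0,"az":0,"claw":1}
    - {"tx":0,"ty":0,"tz":0,"ax":0.76,"ay":0,"az":0,"claw":1}
    - {"tx":0,"ty":0,"tz":0,"ax":0.83,"ay":0,"az":0,"claw":1}

```text
time_s: 36.65
tcp_pos: [0.6223, -0.0098, 0.2613]
orientation: [0.493, 0.508, -0.495, 0.504]
wrist_force: [-7.8, 6.4, 0.5]
grip_width: 0.0139
```

```bash
python3 - <<'E'
from h import *
s=E()
print(rel([.6245,-.0105,.26],down(-90)))
E
```

```text
t 36.65 tcp [ 0.6223 -0.0098  0.2613] yaw -88.6 F [-7.8  6.4  0.5] w 0.0139 q [-0.07  0.44  1.23  0.    1.48  1.47]
(array([0.13, 0.22, 0.08]), array([ 0.025, -0.001,  0.006]))
```

move_arm:
  series:
    - {"tx":0,"ty":0.1,"tz":0.05,"ax":0.025,"ay":0,"az":0,"claw":1}
    - {"tx":0,"ty":0.1,"tz":0.05,"ax":0.025,"ay":0,"az":0,"claw":1}
    - {"tx":0,"ty":0.1,"tz":0.05,"ax":0.025,"ay":0,"az":0,"claw":0.3}
    - {"tx":0,"ty":0.1,"tz":0.05,"ax":0.025,"ay":0,"az":0,"claw":0}
    - {"tx":-3,"ty":0.1,"tz":0.05,"ax":0.025,"ay":0,"az":0,"claw":-0.3}
    - {"tx":-8,"ty":0.1,"tz":0.05,"ax":0.025,"ay":0,"az":0,"claw":-0.3}
    - {"tx":-10,"ty":0.1,"tz":0.05,"ax":0.025,"ay":0,"az":0,"claw":-0.3}
    - {"tx":-10,"ty":0.1,"tz":0.05,"ax":0.025,"ay":0,"az":0,"claw":-0.3}

```text
time_s: 37.65
tcp_pos: [0.6243, -0.0105, 0.3626]
orientation: [0.5, 0.501, -0.501, 0.499]
wrist_force: [-0.9, 0.2, -0.6]
grip_width: 0.0609
```

```bash
python3 - <<'E'
from h import *
s=E()
p=arm.read_camera('scene');marks(p,['branch1','eye0','plate0','bundle0'])
p=arm.read_camera('top');marks(p,['branch1','eye0','plate0','bundle0'])
print(rel([.42,-.40,.36],down(-96)))
E
```

```text
t 37.65 tcp [ 0.6243 -0.0105  0.3626] yaw -90.0 F [-0.9  0.2 -0.6] w 0.0609 q [-0.08  0.43  1.02  0.    1.7   1.5 ]
branch1 [([0.622, 0.077, 0.239], 0.83), ([0.534, -0.011, 0.232], 0.72), ([0.622, -0.096, 0.231], 0.59), ([0.47, -0.404, 0.007], 0.32)]
eye0 [([0.467, -0.406, 0.009], 0.76), ([0.622, 0.073, 0.191], 0.74)]
plate0 [([0.416, -0.394, 0.006], 0.92), ([0.621, 0.067, 0.146], 0.5)]
bundle0 [([0.433, 0.024, 0.004], 0.78), ([0.418, -0.078, 0.006], 0.61), ([0.627, -0.081, 0.192], 0.34)]
branch1 [([0.62, 0.082, 0.233], 0.43)]
eye0 [([0.467, -0.403, 0.01], 0.65), ([0.623, 0.073, 0.194], 0.4)]
plate0 [([0.412, -0.396, 0.005], 0.77), ([0.62, 0.062, 0.143], 0.61), ([0.697, 0.273, 0.001], 0.45)]
bundle0 []
(array([  0.19, -20.37,  38.97]), array([ 0.104, -0.001,  0.007]))
```

move_arm:
  series:
    - {"tx":0,"ty":-2.5,"tz":5,"ax":0.1,"ay":0,"az":0.007,"claw":-0.3}
    - {"tx":0,"ty":-5,"tz":10,"ax":0.1,"ay":0,"az":0.007,"claw":-0.3}
    - {"tx":0,"ty":-8,"tz":15,"ax":0.1,"ay":0,"az":0.007,"claw":-0.3}
    - {"tx":0,"ty":-10.5,"tz":20.5,"ax":0.1,"ay":0,"az":0.007,"claw":-0.3}
    - {"tx":0,"ty":-13,"tz":26,"ax":0.1,"ay":0,"az":0.007,"claw":-0.3}
    - {"tx":0,"ty":-16,"tz":31,"ax":0.1,"ay":0,"az":0.007,"claw":-0.3}
    - {"tx":0,"ty":-18.5,"tz":36,"ax":0.1,"ay":0,"az":0.007,"claw":-0.3}
    - {"tx":2,"ty":-20.4,"tz":39,"ax":0.1,"ay":0,"az":0.007,"claw":-0.3}

```text
time_s: 39.15
tcp_pos: [0.4184, -0.4025, 0.3427]
orientation: [0.525, 0.473, -0.525, 0.475]
wrist_force: [0.0, -0.8, -0.7]
grip_width: 0.0608
```

move_arm:
  series:
    - {"tx":5,"ty":0,"tz":0,"ax":0,"ay":0,"az":0,"claw":-0.3}
    - {"tx":9,"ty":0,"tz":0,"ax":0,"ay":0,"az":0,"claw":-0.3}
    - {"tx":9,"ty":0,"tz":0,"ax":0,"ay":0,"az":0,"claw":-0.3}

```text
time_s: 39.52
tcp_pos: [0.4179, -0.4019, 0.2504]
orientation: [0.525, 0.475, -0.525, 0.473]
wrist_force: [0.0, 0.0, 0.7]
grip_width: 0.0611
```

```bash
python3 - <<'E'
from h import *
s=E();p=arm.read_camera('wrist');marks(p,['plate0','eye0'])
im=p['image'].astype(int)
sat=im.max(2)-im.min(2); m=((sat<22)&(im.max(2)>130)).astype(np.uint8)
m[:, :]=cv2.morphologyEx(m,cv2.MORPH_OPEN,np.ones((11,11),np.uint8))
for c in cv2.findContours(m,cv2.RETR_EXTERNAL,cv2.CHAIN_APPROX_NONE)[0]:
    a=cv2.contourArea(c)
    if a<300: continue
    w=px2w(p,c.reshape(-1,2),.014,s)[:,:2]*1000
    r=cv2.minAreaRect(w.astype(np.float32)); 
    if max(r[1])<110: 
        b=cv2.boxPoints(r);e=max((b[1]-b[0],b[2]-b[1]),key=np.linalg.norm);print(c.reshape(-1,2).mean(0).round(),np.round(r[0]),np.round(r[1]),np.degrees(np.arctan2(e[1],e[0])).round(1))
v=p['image'][60:260,200:460].copy();cv2.imwrite('pics/w13.png',cv2.resize(v,None,fx=3,fy=3))
E
```

```text
t 39.52 tcp [ 0.4179 -0.4019  0.2504] yaw -95.9 F [0.  0.  0.7] w 0.0611 q [-0.83  0.35  1.38  0.    1.42  0.84]
plate0 [([0.414, -0.399, 0.001], 0.95)]
eye0 [([0.47, -0.407, 0.007], 0.73)]
[ 74. 158.] [462. -89.] [41. 17.] 84.2
```

```bash
python3 - <<'E'
from h import *
print(rel([.415,-.398,.045],down(-98)))
E
```

```text
(array([20.99, -0.55, -0.51]), array([ 0.038,  0.003, -0.004]))
```

move_arm:
  series:
    - {"tx":5,"ty":-0.3,"tz":-0.4,"ax":0.038,"ay":0,"az":0,"claw":-0.35}
    - {"tx":11,"ty":-0.3,"tz":-0.4,"ax":0.038,"ay":0.003,"az":-0.004,"claw":-0.35}
    - {"tx":17,"ty":-0.4,"tz":-0.5,"ax":0.038,"ay":0.003,"az":-0.004,"claw":-0.35}
    - {"tx":20.5,"ty":-0.5,"tz":-0.5,"ax":0.038,"ay":0.003,"az":-0.004,"claw":-0.35}
    - {"tx":20.5,"ty":-0.5,"tz":-0.5,"ax":0.038,"ay":0.003,"az":-0.004,"claw":-0.35}

```text
time_s: 40.3
tcp_pos: [0.4155, -0.398, 0.0494]
orientation: [0.534, 0.465, -0.534, 0.463]
wrist_force: [0.7, -0.6, 0.0]
grip_width: 0.0634
```

```bash
python3 - <<'E'
from h import *
s=E();print(rel([.415,-.398,.0165],down(-98)))
E
```

```text
t 40.3 tcp [ 0.4155 -0.398   0.0494] yaw -98.0 F [ 0.7 -0.6  0. ] w 0.0634 q [-0.83  0.54  1.6   0.    1.    0.88]
(array([ 3.29, -0.04,  0.01]), array([-0.   , -0.001,  0.001]))
```

move_arm:
  series:
    - {"tx":1.5,"ty":0,"tz":0,"ax":0,"ay":0,"az":0,"claw":-0.35}
    - {"tx":2.8,"ty":0,"tz":0,"ax":0,"ay":0,"az":0,"claw":-0.35}
    - {"tx":3.3,"ty":0,"tz":0,"ax":0,"ay":0,"az":0,"claw":-0.2}
    - {"tx":3.3,"ty":0,"tz":0,"ax":0,"ay":0,"az":0,"claw":0.3}
    - {"tx":3.3,"ty":0,"tz":0,"ax":0,"ay":0,"az":0,"claw":1}
    - {"tx":3.3,"ty":0,"tz":0,"ax":0,"ay":0,"az":0,"claw":1}
    - {"tx":3.3,"ty":0,"tz":0,"ax":0,"ay":0,"az":0,"claw":1}
    - {"tx":3.3,"ty":0,"tz":0,"ax":0,"ay":0,"az":0,"claw":1}
  force: 45

```text
time_s: 41.3
tcp_pos: [0.4155, -0.398, 0.0167]
orientation: [0.534, 0.464, -0.534, 0.463]
wrist_force: [-0.5, 1.1, 2.6]
grip_width: 0.0443
```

move_arm:
  series:
    - {"tx":-2,"ty":0,"tz":0,"ax":0,"ay":0,"az":0,"claw":1}
    - {"tx":-8,"ty":0,"tz":0,"ax":0,"ay":0,"az":0,"claw":1}
    - {"tx":-14,"ty":0,"tz":0,"ax":0,"ay":0,"az":0,"claw":1}
    - {"tx":-20,"ty":0,"tz":0,"ax":0,"ay":0,"az":0,"claw":1}
    - {"tx":-26,"ty":0,"tz":0,"ax":-0.05,"ay":0,"az":0,"claw":1}
    - {"tx":-32,"ty":0,"tz":-1,"ax":-0.1,"ay":0,"az":0,"claw":1}
    - {"tx":-34.3,"ty":0,"tz":-6,"ax":-0.14,"ay":0,"az":0,"claw":1}
    - {"tx":-34.3,"ty":0,"tz":-12,"ax":-0.14,"ay":0,"az":0,"claw":1}

```text
time_s: 42.3
tcp_pos: [0.4325, -0.2788, 0.3614]
orientation: [0.5, 0.499, -0.5, 0.5]
wrist_force: [1.4, -0.3, -2.8]
grip_width: 0.0446
```

```bash
python3 - <<'E'
from h import *
s=E();print(hang(.5,.34,0),hang(.5335,.30,30))
E
```

```text
t 42.3 tcp [ 0.4325 -0.2788  0.3614] yaw -90.0 F [ 1.4 -0.3 -2.8] w 0.0446 q [-0.64  0.15  1.37  0.    1.62  0.93]
(array([ 0.447 , -0.0115,  0.3481]), (array([  1.32,   1.43, -26.74]), array([-0.001,  0.   , -0.002]))) (array([ 0.4836, -0.0115,  0.2805]), (array([  8.09,   5.07, -26.74]), array([-0.   ,  0.   ,  0.522])))
```

move_arm:
  series:
    - {"tx":0,"ty":-0.5,"tz":-6,"ax":0,"ay":0,"az":0,"claw":1}
    - {"tx":0,"ty":-0.5,"tz":-12,"ax":0,"ay":0,"az":0.1,"claw":1}
    - {"tx":0,"ty":0,"tz":-18,"ax":0,"ay":0,"az":0.25,"claw":1}
    - {"tx":1,"ty":1.5,"tz":-24,"ax":0,"ay":0,"az":0.4,"claw":1}
    - {"tx":3,"ty":3.5,"tz":-26.7,"ax":0,"ay":0,"az":0.522,"claw":1}
    - {"tx":6,"ty":5.1,"tz":-26.7,"ax":0,"ay":0,"az":0.522,"claw":1}
    - {"tx":8.1,"ty":5.1,"tz":-26.7,"ax":0,"ay":0,"az":0.522,"claw":1}
    - {"tx":8.1,"ty":5.1,"tz":-26.7,"ax":0,"ay":0,"az":0.522,"claw":1}

```text
time_s: 43.3
tcp_pos: [0.4832, -0.0117, 0.2791]
orientation: [0.612, 0.354, -0.355, 0.612]
wrist_force: [-0.0, 0.7, -2.5]
grip_width: 0.0444
```

```bash
python3 - <<'E'
from h import *
s=E();p=arm.read_camera('wrist');cv2.imwrite('pics/w14.png',p['image']);marks(p,['eye0','branch1'])
p=arm.read_camera('scene');marks(p,['eye0','branch1'])
p=arm.read_camera('top');marks(p,['eye0','branch1'])
for z in (.25,.228): print(hang(.535,z,30))
E
```

```text
t 43.3 tcp [ 0.4832 -0.0117  0.2791] yaw -90.0 F [-0.   0.7 -2.5] w 0.0444 q [-0.14 -0.18  1.96  0.09  0.84  1.39]
eye0 [([0.624, 0.067, 0.195], 0.69)]
branch1 [([0.529, -0.01, 0.237], 0.85), ([0.622, -0.105, 0.238], 0.6), ([0.63, 0.085, 0.238], 0.58)]
eye0 [([0.622, 0.074, 0.19], 0.73), ([0.536, -0.012, 0.297], 0.47)]
branch1 [([0.623, -0.098, 0.232], 0.59), ([0.624, 0.075, 0.237], 0.57)]
eye0 [([0.532, -0.013, 0.302], 0.6), ([0.622, 0.068, 0.193], 0.39)]
branch1 [([0.621, 0.081, 0.234], 0.71), ([0.622, -0.102, 0.233], 0.71), ([0.533, -0.01, 0.236], 0.57)]
(array([ 0.4851, -0.0115,  0.2305]), (array([ 4.41, -2.42, -0.05]), array([-0.   ,  0.001, -0.001])))
(array([ 0.4851, -0.0115,  0.2085]), (array([ 6.31, -3.52, -0.05]), array([-0.   ,  0.001, -0.001])))
```

The eye reads (0.534,-0.0125,0.30) over the prong at (0.533,-0.010), the same as before, so I repeat the lowering.

move_arm:
  series:
    - {"tx":2,"ty":-1,"tz":0,"ax":0,"ay":0,"az":0,"claw":1}
    - {"tx":3.5,"ty":-1.9,"tz":0,"ax":0,"ay":0,"az":0,"claw":1}
    - {"tx":4.4,"ty":-2.4,"tz":0,"ax":0,"ay":0,"az":0,"claw":1}
    - {"tx":5.4,"ty":-3,"tz":0,"ax":0,"ay":0,"az":0,"claw":1}
    - {"tx":6.3,"ty":-3.5,"tz":0,"ax":0,"ay":0,"az":0,"claw":1}
    - {"tx":6.3,"ty":-3.5,"tz":0,"ax":0,"ay":0,"az":0,"claw":1}

```text
time_s: 44.5
tcp_pos: [0.4849, -0.012, 0.2081]
orientation: [0.612, 0.353, -0.354, 0.612]
wrist_force: [0.2, 0.3, -2.2]
grip_width: 0.0444
```

```bash
python3 - <<'E'
from h import *
s=E()
def far(tau,fx=.5525,fz=.2175):
    t=np.radians(tau); return hang(fx-.02*np.cos(t),fz-.02*np.sin(t),tau)
for a in (30,40,45): print(a,far(a))
E
```

```text
t 44.5 tcp [ 0.4849 -0.012   0.2081] yaw -90.0 F [ 0.2  0.3 -2.2] w 0.0444 q [-0.14 -0.1   2.07  0.11  0.66  1.37]
30 (array([ 0.4852, -0.0115,  0.188 ]), (array([ 1.75, -0.98, -0.05]), array([-0.   ,  0.001,  0.   ])))
40 (array([ 0.4914, -0.0115,  0.1768]), (array([ 3.03, -1.01, -0.05]), array([-0.   ,  0.001,  0.175])))
45 (array([ 0.4952, -0.0115,  0.1716]), (array([ 3.67, -0.94, -0.05]), array([-0.   ,  0.001,  0.262])))
```

move_arm:
  series:
    - {"tx":0.8,"ty":-0.5,"tz":0,"ax":0,"ay":0,"az":0,"claw":1}
    - {"tx":1.7,"ty":-0.9,"tz":0,"ax":0,"ay":0,"az":0,"claw":1}
    - {"tx":2.4,"ty":-1,"tz":0,"ax":0,"ay":0,"az":0.09,"claw":1}
    - {"tx":3.1,"ty":-1.1,"tz":0,"ax":0,"ay":0,"az":0.174,"claw":1}
    - {"tx":3.7,"ty":-1,"tz":0,"ax":0,"ay":0,"az":0.26,"claw":1}
    - {"tx":3.7,"ty":-1,"tz":0,"ax":0,"ay":0,"az":0.26,"claw":1}

```text
time_s: 45.25
tcp_pos: [0.4941, -0.012, 0.17]
orientation: [0.653, 0.272, -0.272, 0.653]
wrist_force: [-2.1, 0.9, 0.6]
grip_width: 0.0445
```

```bash
python3 - <<'E'
from h import *
s=E()
p=arm.read_camera('wrist');marks(p,['eye0','branch1'])
p=arm.read_camera('scene');marks(p,['eye0'])
E
```

```text
t 45.25 tcp [ 0.4941 -0.012   0.17  ] yaw -90.1 F [-2.1  0.9  0.6] w 0.0445 q [-0.16 -0.08  2.26  0.53  0.22  0.94]
eye0 [([0.624, 0.072, 0.199], 0.65)]
branch1 [([0.529, -0.008, 0.236], 0.67)]
eye0 [([0.539, -0.012, 0.202], 0.76), ([0.624, 0.076, 0.19], 0.64)]
```

Same pose as last time, with weight now partly off the wrist. Release and back off.

move_arm:
  series:
    - {"tx":0.1,"ty":-0.1,"tz":0,"ax":0,"ay":0,"az":0,"claw":1}
    - {"tx":0.1,"ty":-0.1,"tz":0,"ax":0,"ay":0,"az":0,"claw":0}
    - {"tx":0.1,"ty":-0.1,"tz":0,"ax":0,"ay":0,"az":0,"claw":-0.3}
    - {"tx":0.1,"ty":-0.1,"tz":0,"ax":0,"ay":0,"az":0,"claw":-0.5}
    - {"tx":0.1,"ty":-0.1,"tz":0,"ax":0,"ay":0,"az":0,"claw":-0.5}
    - {"tx":-2,"ty":-0.1,"tz":0,"ax":0,"ay":0,"az":0,"claw":-0.5}
    - {"tx":-6,"ty":-0.1,"tz":0,"ax":0,"ay":0,"az":0,"claw":-0.5}
    - {"tx":-11,"ty":-0.1,"tz":0,"ax":0,"ay":0,"az":0,"claw":-0.5}

```text
time_s: 46.5
tcp_pos: [0.4157, -0.0119, 0.2488]
orientation: [0.653, 0.272, -0.272, 0.653]
wrist_force: [-0.0, 0.5, 1.1]
grip_width: 0.0709
```

move_arm:
  series:
    - {"tx":-3,"ty":2,"tz":0,"ax":0,"ay":0,"az":-0.15,"claw":-0.5}
    - {"tx":-6,"ty":4,"tz":0,"ax":0,"ay":0,"az":-0.3,"claw":-0.5}
    - {"tx":-8,"ty":6,"tz":0,"ax":0,"ay":0,"az":-0.3,"claw":-0.5}
    - {"tx":-8,"ty":6,"tz":0,"ax":0,"ay":0,"az":-0.3,"claw":-0.5}
    - {"tx":-8,"ty":6,"tz":0,"ax":0,"ay":0,"az":-0.3,"claw":-0.5}
    - {"tx":-8,"ty":6,"tz":0,"ax":0,"ay":0,"az":-0.3,"claw":-0.5}
    - {"tx":-8,"ty":6,"tz":0,"ax":0,"ay":0,"az":-0.3,"claw":-0.5}
    - {"tx":-8,"ty":6,"tz":0,"ax":0,"ay":0,"az":-0.3,"claw":-0.5}

```text
time_s: 47.5
tcp_pos: [0.402, -0.0119, 0.3476]
orientation: [0.605, 0.366, -0.367, 0.605]
wrist_force: [-0.4, 0.0, 0.5]
grip_width: 0.0703
```

```bash
python3 - <<'E'
from h import *
s=E()
p=arm.read_camera('wrist');cv2.imwrite('pics/w15.png',p['image']);marks(p,['eye0','plate0','branch1','bundle0'])
for c in('scene','top'):
    p=arm.read_camera(c);marks(p,['eye0','plate0','bundle0','tray','tally','glue','vial','cutter','roll'])
E
```

```text
t 47.5 tcp [ 0.402  -0.0119  0.3476] yaw -90.0 F [-0.4  0.   0.5] w 0.0703 q [-0.17 -0.41  1.96  0.09  1.12  1.38]
eye0 [([0.627, 0.07, 0.194], 0.74), ([0.545, -0.012, 0.191], 0.66)]
plate0 [([0.623, 0.068, 0.142], 0.68), ([0.554, -0.012, 0.141], 0.56), ([0.627, 0.058, 0.19], 0.55)]
branch1 [([0.62, -0.104, 0.235], 0.87), ([0.528, -0.008, 0.236], 0.71), ([0.623, 0.069, 0.195], 0.68), ([0.627, 0.081, 0.235], 0.65)]
bundle0 [([0.424, -0.076, 0.001], 0.9), ([0.44, 0.016, 0.007], 0.67), ([0.552, -0.011, 0.141], 0.41)]
eye0 [([0.542, -0.013, 0.19], 0.72), ([0.624, 0.071, 0.192], 0.68)]
plate0 [([0.54, -0.008, 0.146], 0.77), ([0.626, 0.068, 0.144], 0.44), ([0.534, 0.586, 0.004], 0.38)]
bundle0 [([0.434, 0.024, 0.006], 0.58), ([0.422, -0.078, 0.005], 0.54)]
tray [([0.434, -0.031, -0.002], 0.86), ([0.626, -0.099, 0.23], 0.6)]
tally [([0.53, -0.176, 0.002], 0.64)]
glue [([0.703, -0.192, -0.002], 0.54)]
vial [([0.624, 0.074, 0.234], 0.7), ([0.625, 0.073, 0.19], 0.5), ([0.695, 0.278, 0.001], 0.44)]
cutter [([0.542, -0.008, 0.143], 0.58), ([0.537, 0.582, 0.004], 0.41)]
roll [([0.701, 0.421, -0.0], 0.61)]
eye0 [([0.622, 0.07, 0.196], 0.52), ([0.542, -0.011, 0.196], 0.41)]
plate0 [([0.62, 0.067, 0.141], 0.52), ([0.541, -0.008, 0.143], 0.46)]
bundle0 [([0.439, 0.022, 0.004], 0.57), ([0.433, -0.028, -0.0], 0.54), ([0.421, -0.079, 0.003], 0.38)]
tray []
tally [([0.621, 0.064, 0.192], 0.67), ([0.532, -0.173, 0.005], 0.55)]
glue [([0.7, -0.192, -0.001], 0.43)]
vial [([0.623, 0.071, 0.193], 0.62), ([0.696, 0.276, 0.001], 0.58)]
cutter [([0.531, 0.588, -0.001], 0.5), ([0.701, -0.19, -0.003], 0.47)]
roll [([0.699, 0.42, 0.002], 0.56)]
```

View pics/w15.png

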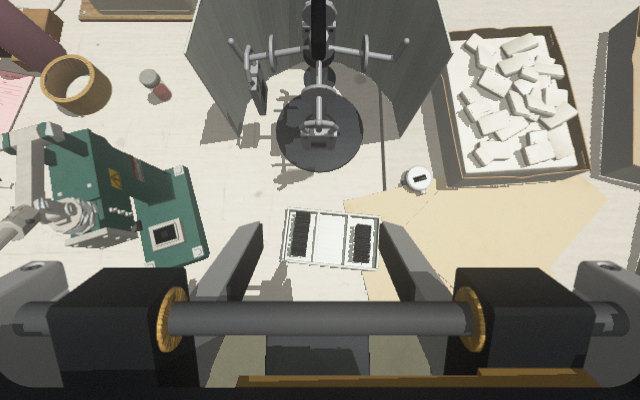

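Plate A hangs on branch 2 at (320,125), plate B on branch 1 at (257,85), and both bundles lie in outer pockets at (300,233) and (362,243). I'll let the sway settle, then hand in.

move_arm:
  series:
    - {"tx":0,"ty":0,"tz":0,"ax":0,"ay":0,"az":0,"claw":-0.5}
    - {"tx":0,"ty":0,"tz":0,"ax":0,"ay":0,"az":0,"claw":-0.5}
    - {"tx":0,"ty":0,"tz":0,"ax":0,"ay":0,"az":0,"claw":-0.5}
    - {"tx":0,"ty":0,"tz":0,"ax":0,"ay":0,"az":0,"claw":-0.5}
    - {"tx":0,"ty":0,"tz":0,"ax":0,"ay":0,"az":0,"claw":-0.5}
    - {"tx":0,"ty":0,"tz":0,"ax":0,"ay":0,"az":0,"claw":-0.5}
    - {"tx":0,"ty":0,"tz":0,"ax":0,"ay":0,"az":0,"claw":-0.5}
    - {"tx":0,"ty":0,"tz":0,"ax":0,"ay":0,"az":0,"claw":-0.5}

```text
time_s: 49.75
tcp_pos: [0.402, -0.0119, 0.3479]
orientation: [0.605, 0.366, -0.367, 0.605]
wrist_force: [0.2, -0.5, 0.9]
grip_width: 0.0705
```

move_arm:
  series:
    - {"tx":0,"ty":0,"tz":0,"ax":0,"ay":0,"az":0,"claw":-0.5}
    - {"tx":0,"ty":0,"tz":0,"ax":0,"ay":0,"az":0,"claw":-0.5}
    - {"tx":0,"ty":0,"tz":0,"ax":0,"ay":0,"az":0,"claw":-0.5}
    - {"tx":0,"ty":0,"tz":0,"ax":0,"ay":0,"az":0,"claw":-0.5}
    - {"tx":0,"ty":0,"tz":0,"ax":0,"ay":0,"az":0,"claw":-0.5}
    - {"tx":0,"ty":0,"tz":0,"ax":0,"ay":0,"az":0,"claw":-0.5}
    - {"tx":0,"ty":0,"tz":0,"ax":0,"ay":0,"az":0,"claw":-0.5}
    - {"tx":0,"ty":0,"tz":0,"ax":0,"ay":0,"az":0,"claw":-0.5}

```text
time_s: 50.75
tcp_pos: [0.402, -0.0119, 0.3479]
orientation: [0.605, 0.366, -0.367, 0.605]
wrist_force: [0.4, -0.3, 0.1]
grip_width: 0.0705
```

```bash
python3 - <<'E'
from h import *
E();p=arm.read_camera('scene');marks(p,['eye0','plate0','bundle0']); arm.close_job()
E
```

```text
t 50.75 tcp [ 0.402  -0.0119  0.3479] yaw -90.0 F [ 0.4 -0.3  0.1] w 0.0705 q [-0.17 -0.41  1.96  0.09  1.12  1.38]
eye0 [([0.544, -0.011, 0.194], 0.64), ([0.622, 0.074, 0.191], 0.54), ([0.622, 0.079, 0.239], 0.4)]
plate0 [([0.552, -0.009, 0.142], 0.66), ([0.624, 0.072, 0.19], 0.64)]
bundle0 [([0.424, -0.079, 0.007], 0.75), ([0.434, 0.026, 0.006], 0.48)]
the job is handed in; nothing more can be done
```

I turned the tree twice, hung both die plates (on branches 1 and 2), and put both bundles upright in the two outer tray pockets. The job was handed in at about 51 s of robot time; no verdict is reported. Two plates and two bundles were all I found on the bench.

- **Plates:** the last readings put the two eyes at (0.544, -0.011, 0.194) and (0.622, 0.074, 0.191), about 1 cm from their seat points, with the blocks hanging below.
- **Bundles:** both read about 5 mm from their pocket centres and 6–7 mm up, under the 10 mm limit. The true floor is at 4 mm, and the readings are good to about 4 mm.
- **Bystanders:** all five read where they started.
- **Disagreements:** the networks gave a few stray extra hits, such as "vial", "cutter" and "tally" on the hung plates. The pictures contradicted these, so I passed over them. No check failed.

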